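# Clear the wax-carving bench: hang the pen rests, stack the instrument cases

## Task

Clear the bench after the carving class: hang the two pen rests by their windows on the stand's pegs, one on each peg, and stack all the closed instrument cases flat in a single column on the middle of the plywood board, in order of length with the longest at the bottom. Each case must sit squarely, lengthways along the board and centred over it; leave everything else on the table where it is.

Things in the scene. Friction and masses are not known exactly. Their poses are not given: they have to be found in the camera images.
- board_top (a point): centre of the upper face of the plywood board, fixed to the table, 190 (x) x 90 (y) x 8 thick, with a dark strip at each short end; z up, x along its length
- caseA_mid (a point): centre (half-way up) of a closed aluminium instrument case 155 long (x) x 50 wide (y) x 38 tall (z), about 275 g, lid shut for good, flat above and below. Cases of the set are alike but for length (155, 135, 115, 95, 75); not all are there every time (None if absent)
- caseB_mid (a point): centre (half-way up) of a closed aluminium instrument case 135 long (x) x 50 wide (y) x 38 tall (z), about 255 g, lid shut for good, flat above and below. Cases of the set are alike but for length (155, 135, 115, 95, 75); not all are there every time (None if absent)
- caseC_mid (a point): centre (half-way up) of a closed aluminium instrument case 115 long (x) x 50 wide (y) x 38 tall (z), about 235 g, lid shut for good, flat above and below. Cases of the set are alike but for length (155, 135, 115, 95, 75); not all are there every time (None if absent)
- caseD_mid (a point): centre (half-way up) of a closed aluminium instrument case 95 long (x) x 50 wide (y) x 38 tall (z), about 215 g, lid shut for good, flat above and below. Cases of the set are alike but for length (155, 135, 115, 95, 75); not all are there every time (None if absent)
- caseE_mid (a point): centre (half-way up) of a closed aluminium instrument case 75 long (x) x 50 wide (y) x 38 tall (z), about 195 g, lid shut for good, flat above and below. Cases of the set are alike but for length (155, 135, 115, 95, 75); not all are there every time (None if absent)
- rest1_window (a point): centre of the square window (28 x 28, through along x) of a pen rest: an upright dark steel plate 8 thick (x), 60 wide (y), its top edge 55 above the window's centre, standing on a foot 56 (x) x 60 (y) x 10 whose underside is 65 below the window's centre; z up, about 180 g. The two rests are identical and may be turned either way round; it starts on the board
- rest2_window (a point): centre of the square window (28 x 28, through along x) of a pen rest: an upright dark steel plate 8 thick (x), 60 wide (y), its top edge 55 above the window's centre, standing on a foot 56 (x) x 60 (y) x 10 whose underside is 65 below the window's centre; z up, about 180 g. The two rests are identical and may be turned either way round; it starts on the table
- peg1_mid (a point): middle of a peg of the stand (fixed to the table), on its centre line, about 165 above the table: a steel rod 10 thick that points to this frame's -x and rises gently to its free end, 40 mm from this point and 5 higher; its root is at a crossbar 37 mm to +x, whose top is 5 above this point; z up. The pegs are 100 apart; the stand's foot is 200 (y) x 110 x 10, with its posts under the crossbar's ends
- peg2_mid (a point): middle of a peg of the stand (fixed to the table), on its centre line, about 165 above the table: a steel rod 10 thick that points to this frame's -x and rises gently to its free end, 40 mm from this point and 5 higher; its root is at a crossbar 37 mm to +x, whose top is 5 above this point; z up. The pegs are 100 apart; the stand's foot is 200 (y) x 110 x 10, with its posts under the crossbar's ends
- wax_jar: small closed amber jar, 52 across, 55 tall; bystander, origin at the centre of its underside
- tape: roll of paper tape lying flat, 84 across, 22 tall; bystander, origin at the centre of its underside
- dish: small yellow bowl, 68 across, 30 tall; bystander, origin at the centre of its underside
- glasses_case: black spectacles case 160 x 62 x 45 tall; bystander, origin at the centre of its underside
- bottle: green drinks bottle, 66 across, 190 tall; bystander, origin at the centre of its underside
- mug: white mug, 76 across, 85 tall, handle to its +y; bystander, origin at the centre of its underside

How it is judged:
By the outcome, as a careful person would: the job done as asked, in the order asked, and still so for the second after the job is handed in, with the robot touching nothing.
Of caseA, caseB, caseC, caseD, caseE only 4 to 5 are there at a start; the rules pass over those that are not, and their reading is None.
At some moment in a run one of caseE may be knocked a few centimetres aside while the robot is not near it.
Once in a run the grip may slacken for a moment while it holds something.
It also fails if it takes over 184 s, if anything falls off the work surface, if the arm or the gripper's body presses on something with over 40 N, if the wrist force passes 120 N, or if a joint passes its speed limit or range.

## Robot

A 6-joint arm with a two-finger parallel gripper is mounted at the origin on the work surface. World frame = base frame: x ahead of the robot, y to its left, z up, the work surface at z = 0. Lengths are in mm, angles in degrees, forces in N, time in s.
With the tool pointing down it reaches from about 350 to 775 mm from the base axis. Payload 7.3 kg.
Tool frame: the origin (TCP) lies where the fingers leave the gripper's body, on its centre line; the fingertips stand 66 mm ahead of it and the grasp point (between the pads) lies 47 mm ahead of it; z points along the fingers, y is the line along which they close (so a half turn about z gives the same grasp; the last joint's range is limited). The gripper opens to 92 mm and grips with 3 to 60 N. Pads are 19 mm wide; open, the fingers measure 130 mm over their backs; the gripper's body (75 mm by 190 mm) begins 47 mm behind the grasp point.
Start: joints at [-84.11, 19.595, 87.324, -0, 73.075, -8.365], TCP at [129.298, -508.843, 292.241] pointing down, gripper open.
Joint ranges: [-145.02, 145.02], [-44.19, 115.74], [2.07, 154.8], [-57.11, 237.11], [16.16, 152.29], [-177.93, 177.93]. Speed limits (degrees/s): [147.25, 147.25, 180, 180, 180, 180].

## Interface

Orientations are given as a 3x3 rotation matrix whose columns are the frame's x, y, z axes.
In Python, from rig import monitor, read_camera, workorder gives the robot as it stands. The module is installed in compiled form; this text tells all that it offers.
- The arm moves only by the tool arm_command, never from a script. Its argument "deltas" is a list of rows, each an object with "travel": the shift along the tool's x, y, z in m, a list of three; "twist": the turn, a rotation vector about the tool's x, y, z in rad, a list of three. In form: [{"travel": [tx, ty, tz], "twist": [ax, ay, az]}, ...]. A call has 1 to 12 rows; each row shifts and turns the commanded pose from where the row before left it, along the tool's axes as they then stand; what a row does not reach is not made up. A row lasts 1/12 s, in which the tool goes at most 41.7 mm and 7.16 degrees, less where a joint would pass 70% of its speed; a pose out of reach is approached as far as the arm can. A call is refused whole if a number of a shift passes 0.0417 or a number of a turn 0.125, either way. A call with a gripper value outside its range is refused whole. "hand" is the opening, from 0 (shut) to 1 (fully open), set as the call begins (left out, the last holds). The fingers move at their own pace and stop on an object; "squeeze" is the grip in N (left out, the last holds). Time passes only in rows, so rows that do not move let the fingers close. It gives the time, the measured TCP pose, the force, the opening and the grip force at its end, in the units of the state.
- monitor.observe(): the state, without advancing time (a new reading comes with each control period).
- read_camera(name): name is "scene" or "side" or "wrist"; returns a dict with "pixels" (400x640x3 uint8, red, green, blue), "K" (3x3 intrinsics, pixels), "rvec" (rotation vector, rad) and "tvec" (3), from world to camera coordinates, as OpenCV has them; the wrist camera has in their place "T_tool_cam" (4x4, takes a point from camera to tool coordinates, whose origin is the TCP and whose axes are the flange's). Camera axes: x right, y down, z forward; pixel columns grow to the right and rows downward; lengths in mm; the calibration is good to about 2 mm. A picture is of the moment at which its call begins: read the wrist's pose just before it. There is no depth.
- workorder.sign_off(): hands the job in; it is judged then, once.
The state is a dict: "clock": time; "joint_pos": joint angles; "dq": joint speeds; "tau": joint torques, N m; "position": TCP position; "tcp_rot": TCP orientation; "force": force on the tool from outside, world axes, zero at the start; "ft_torque": the same for the moment, N m; "width": opening from 0.0 (shut) to 1.0 (fully open); "gripper_force": force on a finger pad.
Only numpy, scipy, OpenCV 4.12 (cv2) and the standard library are available. Lean on these libraries where they do the work, as an engineer would, in place of code of your own. Each camera call takes 0.05 s, during which the arm holds its last target. There are 200 camera calls.

## Working session

There is one attempt and no reset: what is moved stays moved. The work goes in short steps, Python scripts to look and compute and a tool call to move; the robot and the scene stay as the last step left them, time stands still between calls to the robot, and variables do not carry over. Pictures are saved under pics/ and viewed, at most 17 in all, crops included, and the job is handed in when it is done.

Besides the shell and the picture viewer there is one more tool, called after "Call:" as a command line: name --argument value ..., lists and objects as JSON in quotes. arm_command: Moves the arm, as the interface text tells. Its arguments: {"type":"object","properties":{"deltas":{"type":"array","items":{"type":"object","properties":{"travel":{"type":"array","items":{"type":"number"}},"twist":{"type":"array","items":{"type":"number"}}}}},"hand":{"type":"number"},"squeeze":{"type":"number"}},"required":["deltas"]}

```bash
mkdir -p pics; cat > h.py <<'E'
import numpy as np, cv2, pickle
from rig import monitor, read_camera, workorder
def cam(name):
    s=monitor.observe(); c=read_camera(name); K=np.array(c["K"],float)
    if name=="wrist":
        T=np.eye(4); T[:3,:3]=s["tcp_rot"]; T[:3,3]=s["position"]
        W=T@np.array(c["T_tool_cam"])
    else:
        R=cv2.Rodrigues(np.array(c["rvec"],float))[0]; W=np.eye(4); W[:3,:3]=R.T; W[:3,3]=-R.T@np.array(c["tvec"],float).ravel()
    return dict(im=c["pixels"][:,:,::-1].copy(),K=K,W=W)
def ray(c,uv):
    d=np.linalg.inv(c["K"])@np.array([uv[0],uv[1],1.]); return c["W"][:3,3],c["W"][:3,:3]@d
def onz(c,uv,z):
    o,d=ray(c,uv); return o+d*(z-o[2])/d[2]
def proj(c,p):
    q=np.linalg.inv(c["W"])@np.append(p,1); u=c["K"]@q[:3]; return u[:2]/u[2]
E
python3 - <<'E'
from h import *
for n in("scene","side","wrist"):
    c=cam(n); cv2.imwrite(f"pics/{n}0.png",c["im"]); pickle.dump(c,open(n+"0.pkl","wb")); print(n,c["K"][0],c["W"].round(2).tolist())
s=monitor.observe(); print(s)
E
```

```text
scene [480.41083747   0.         323.96821894] [[0.39, 0.78, -0.48, 1150.78], [0.92, -0.33, 0.21, -260.76], [0.0, -0.53, -0.85, 1155.81], [0.0, 0.0, 0.0, 1.0]]
side [508.04110253   0.         316.43095504] [[-0.87, -0.33, 0.36, 165.76], [-0.49, 0.62, -0.61, 704.44], [-0.01, -0.71, -0.7, 901.29], [0.0, 0.0, 0.0, 1.0]]
wrist [352.85668839   0.         314.50384233] [[0.25, -0.93, -0.29, 207.02], [-0.97, -0.24, -0.07, -489.43], [-0.0, 0.3, -0.96, 384.82], [0.0, 0.0, 0.0, 1.0]]
{'clock': 0.15, 'joint_pos': array([-8.41089807e+01,  1.96279998e+01,  8.73638622e+01,  8.96572182e-04,
        7.30739807e+01, -8.36528920e+00]), 'dq': array([ 0.01126284, -0.29105001, -0.17759263, -0.04628197, -0.04018339,
        0.06335844]), 'tau': array([ 1.48426894e-03, -4.31468368e+01, -2.44354337e+01,  7.17392145e-02,
        5.36915346e-02, -8.98073176e-05]), 'position': array([ 129.28803252, -508.6047199 ,  291.70277072]), 'tcp_rot': array([[ 9.69204935e-01,  2.46255525e-01, -1.03056018e-04],
       [ 2.46255479e-01, -9.69204276e-01,  1.14464068e-03],
       [ 1.81991757e-04, -1.13476950e-03, -9.99999340e-01]]), 'force': array([ 0.13445309, -0.30690595, -0.41237545]), 'ft_torque': array([ 0.06983585,  0.02104175, -0.02745324]), 'gripper_force': 0.0, 'width': 0.9990806493798104}
```

View pics/scene0.png

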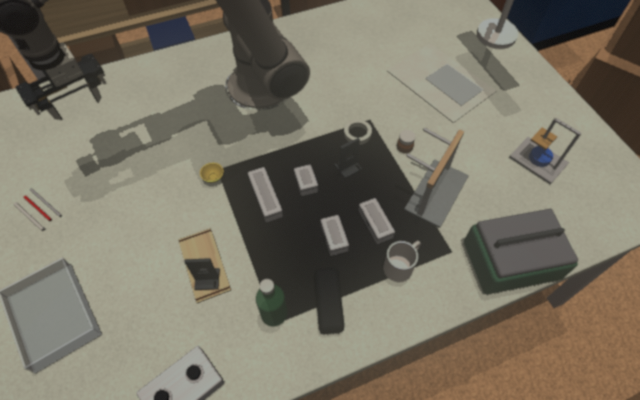

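View pics/side0.png

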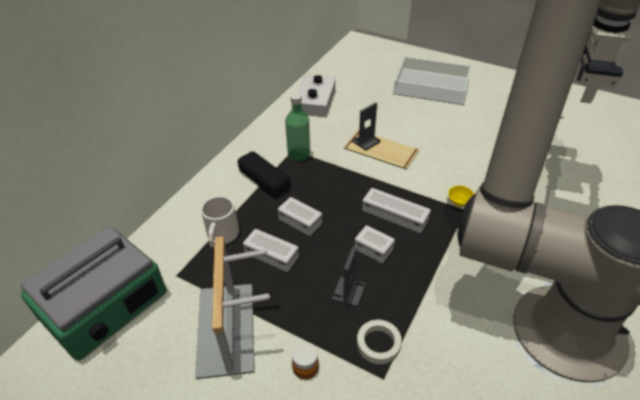

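The scene view shows four cases on the black mat, at about (264,193), (306,179), (334,234) and (376,220). Rest1 stands on the board at (203,272) and rest2 on the mat at (350,162). The stand is at (440,185), with its pegs pointing left. The side view agrees. I'll take masks and closer crops next.

```bash
python3 - <<'E'
from h import *
for n,(x0,x1,y0,y1) in dict(scene=(170,480,110,310),side=(180,480,100,390)).items():
    c=pickle.load(open(n+"0.pkl","rb")); im=c["im"]; f=2.5 if n=="scene" else 2.05
    cv2.imwrite(f"pics/{n}0c.png",cv2.resize(im[y0:y1,x0:x1],None,fx=f,fy=f,interpolation=cv2.INTER_CUBIC))
    hsv=cv2.cvtColor(im,cv2.COLOR_BGR2HSV)
    m=((hsv[...,2]>95)&(hsv[...,1]<60)).astype(np.uint8)
    k,l,st,ce=cv2.connectedComponentsWithStats(m)
    for i in range(1,k):
        if 150<st[i,4]<2500:
            cnt=cv2.findContours((l==i).astype(np.uint8),0,2)[0][0]
            r=cv2.minAreaRect(cnt); b=cv2.boxPoints(r)
            P=np.array([onz(c,p,36)[:2] for p in b]); e=np.linalg.norm(P-np.roll(P,-1,0),axis=1)
            print(n,st[i,4],np.round(r[0]),P.mean(0).round(),e.round())
E
```

```text
scene 227 [66. 89.] [-180. -583.] [127.  28. 125.  28.]
scene 406 [305. 177.] [428.  -7.] [52. 79. 51. 79.]
scene 889 [264. 191.] [ 427. -130.] [ 54. 161.  51. 159.]
scene 722 [376. 218.] [625. 119.] [ 54. 122.  51. 120.]
scene 626 [334. 232.] [621.  -3.] [52. 99. 50. 98.]
side 1140 [396. 205.] [ 429. -128.] [ 61. 166.  57. 160.]
side 717 [299. 211.] [623.  -1.] [ 60. 112.  57. 107.]
side 665 [374. 239.] [430.  -6.] [58. 86. 56. 83.]
side 1226 [260. 245.] [645. 131.] [ 96. 170.  94. 160.]
side 255 [ 83. 269.] [942. 366.] [163.  11. 162.  10.]
```

View pics/scene0c.png

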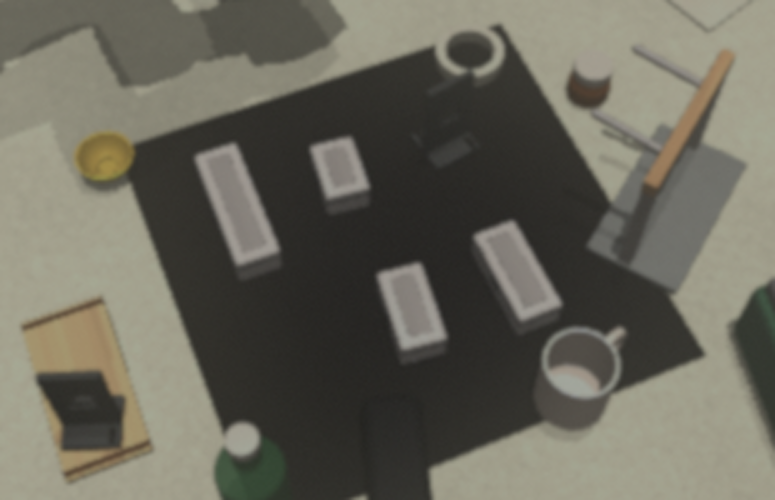

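View pics/side0c.png

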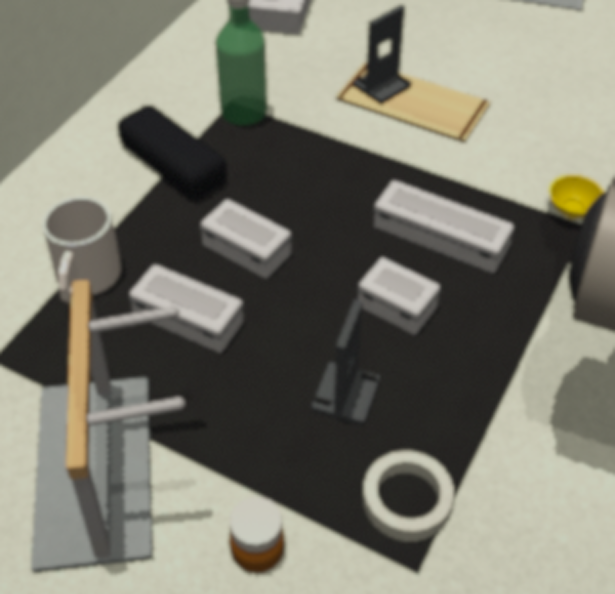

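The crops give the following, converted back to full-image pixels:
- **Board:** corners at about (180,241), (210,230), (230,288) and (197,302).
- **Peg tips:** scene (424,129) and (408,156); side (268,253) and (269,297).
- **Rest1:** stands near the +x end of the board.
- **Rest2:** its plate is seen edge-on in the side view.
- **Cases:** lengths come out as A, C, D and E, so B is absent.

```bash
cat >> h.py <<'E'
def tri(c1,u1,c2,u2):
    o1,d1=ray(c1,u1); o2,d2=ray(c2,u2); d1/=np.linalg.norm(d1); d2/=np.linalg.norm(d2)
    A=np.array([d1,-d2]).T; t=np.linalg.lstsq(A,o2-o1,rcond=None)[0]
    p,q=o1+d1*t[0],o2+d2*t[1]; return (p+q)/2,np.linalg.norm(p-q)
E
python3 - <<'E'
from h import *
s=pickle.load(open("scene0.pkl","rb"));d=pickle.load(open("side0.pkl","rb"))
S=lambda x,y:(x/2.5+170,y/2.5+110); D=lambda x,y:(x/2.05+180,y/2.05+100)
for n,a,b in [("tip_a",S(635,48),D(183,403)),("tip_b",S(595,114),D(180,314)),("root_a",S(703,84),D(92,416)),("root_b",S(657,148),D(92,325)),
 ("tip_b?",S(595,114),D(183,403)),("r2top1",S(472,75),D(358,300)),("bar1",S(730,55),D(77,470)),("bar2",S(652,183),D(80,285)),
 ("r1topL",S(40,373),D(405,8)),("r1topR",S(107,373),D(373,28))]:
    p,g=tri(s,a,d,b); print(n,p.round(),round(g,1))
B=np.array([onz(s,S(*q),8)[:2] for q in[(24,327),(101,300),(150,444),(68,480)]]);print("board",B.round(),B.mean(0).round(1))
B=np.array([onz(d,D(*q),8)[:2] for q in[(338,98),(362,67),(488,101),(465,138)]]);print("board side",B.round(),B.mean(0).round(1))
print("foot1",onz(s,S(92,435),10).round(),[onz(s,S(*q),10).round()[:2] for q in[(62,448),(122,443),(125,398)]])
print("foot2",[onz(s,S(*q),10).round()[:2] for q in[(413,132),(433,165),(480,145)]],[onz(d,D(*q),10).round()[:2] for q in[(325,372),(378,373),(365,418),(313,405)]])
# board mask
hsv=cv2.cvtColor(s["im"],cv2.COLOR_BGR2HSV); print(hsv[253:259,205:209].reshape(-1,3)[:4])
E
```

```text
tip_a [494. 309. 168.] 2.4
tip_b [551. 229. 165.] 5.9
root_a [558. 354. 161.] 5.6
root_b [614. 272. 161.] 2.9
tip_b? [519. 267. 101.] 12.2
r2top1 [431. 134. 147.] 32.9
bar1 [537. 401. 162.] 3.4
bar2 [651. 242. 166.] 0.1
r1topL [ 594. -371.  125.] 1.8
r1topR [ 614. -315.  121.] 5.2
board [[ 473. -385.]
 [ 473. -301.]
 [ 651. -301.]
 [ 655. -386.]] [ 563.  -343.4]
board side [[ 649. -295.]
 [ 651. -373.]
 [ 468. -385.]
 [ 466. -300.]] [ 558.5 -338.2]
foot1 [ 620. -352.   10.] [array([ 622., -383.]), array([ 640., -326.]), array([ 594., -310.])]
foot2 [array([400.,  98.]), array([452., 100.]), array([448., 163.])] [array([454., 119.]), array([405.,  94.]), array([392., 150.]), array([446., 161.])]
[[ 19  90 162]
 [ 19  89 163]
 [ 19  91 162]
 [ 18  91 162]]
```

The stand's +x axis lies at about 35.5° with the peg mids near (526,332) and (584,251), and the tips measure 98 mm apart against 100 given. Rest1's plate is centred near (604,-343) with its normal at about -20°. I'll move over the board for a close look.

```bash
cat >> h.py <<'E'
def plan(p,psi):
    s=monitor.observe(); R=s["tcp_rot"]; cur=np.degrees(np.arctan2(R[1,0],R[0,0])); d=(psi-cur+180)%360-180
    a=np.radians(psi); e=np.array(p,float)-s["position"]
    l=[np.cos(a)*e[0]+np.sin(a)*e[1], np.sin(a)*e[0]-np.cos(a)*e[1], -e[2]]
    print("t",round(s["clock"],2),"psi",cur.round(2),"twist z",round(-np.radians(d),3),"local mm",np.round(l,1),"tilt",np.round(R[:2,2],4))
def sv(n,name):
    c=cam(n); cv2.imwrite(f"pics/{name}.png",c["im"]); pickle.dump(c,open(name+".pkl","wb")); return c
E
python3 -c "
from h import *
plan([575,-343,300],70)"
```

```text
t 0.15 psi 14.26 twist z -0.973 local mm [308.1 362.2  -8.3] tilt [-0.0001  0.0011]
```

Call:
arm_command --deltas '[{"travel":[0,0,-0.001],"twist":[0,0,-0.1216]},{"travel":[0,0,-0.001],"twist":[0,0,-0.1216]},{"travel":[0,0,-0.001],"twist":[0,0,-0.1216]},{"travel":[0,0,-0.001],"twist":[0,0,-0.1216]},{"travel":[0,0,-0.001],"twist":[0,0,-0.1216]},{"travel":[0,0,-0.001],"twist":[0,0,-0.1216]},{"travel":[0,0,-0.001],"twist":[0,0,-0.1216]},{"travel":[0,0,-0.001],"twist":[0,0,-0.1216]}]'

```text
clock: 0.82
position: [129.3, -508.7, 299.9]
tcp_rot: [[0.337, 0.942, -0.0], [0.942, -0.337, 0.001], [0.001, -0.0, -1.0]]
force: [-0.2, 0.7, -0.7]
width: 1.001
gripper_force: 0.0
```

Call:
arm_command --deltas '[{"travel":[0.025,0.03,0]},{"travel":[0.0257,0.0302,0]},{"travel":[0.0257,0.0302,0]},{"travel":[0.0257,0.0302,0]},{"travel":[0.0257,0.0302,0]},{"travel":[0.0257,0.0302,0]},{"travel":[0.0257,0.0302,0]},{"travel":[0.0257,0.0302,0]},{"travel":[0.0257,0.0302,0]},{"travel":[0.0257,0.0302,0]},{"travel":[0.0257,0.0302,0]},{"travel":[0.0257,0.0302,0]}]'

```text
invalid input
```

Call:
arm_command --deltas '[{"travel":[0,0,0]},{"travel":[0,0,0]}]'

```text
invalid input
```

```bash
python3 -c "
from h import *
plan([575,-343,300],70); c=sv('wrist','w1')"
```

```text
t 0.82 psi 70.34 twist z 0.006 local mm [ 3.081e+02  3.622e+02 -1.000e-01] tilt [-0.0001  0.0007]
```

View pics/w1.png

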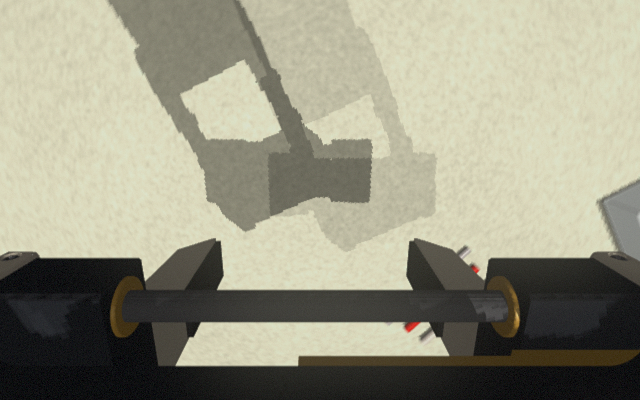

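The rotation ran, but the travel calls were refused because every row needs a twist. The picture shows only bare table, with the fingers at the bottom around (320,300). Resending the travel.

Call:
arm_command --deltas '[{"travel":[0.025,0.03,0],"twist":[0,0,0]},{"travel":[0.0257,0.0302,0],"twist":[0,0,0]},{"travel":[0.0257,0.0302,0],"twist":[0,0,0]},{"travel":[0.0257,0.0302,0],"twist":[0,0,0]},{"travel":[0.0257,0.0302,0],"twist":[0,0,0]},{"travel":[0.0257,0.0302,0],"twist":[0,0,0]},{"travel":[0.0257,0.0302,0],"twist":[0,0,0]},{"travel":[0.0257,0.0302,0],"twist":[0,0,0]},{"travel":[0.0257,0.0302,0],"twist":[0,0,0]},{"travel":[0.0257,0.0302,0],"twist":[0,0,0]},{"travel":[0.0257,0.0302,0],"twist":[0,0,0]},{"travel":[0.0257,0.0302,0],"twist":[0,0,0]}]'

```text
clock: 1.87
position: [576.6, -342.5, 299.9]
tcp_rot: [[0.345, 0.939, -0.0], [0.939, -0.345, 0.0], [0.0, -0.0, -1.0]]
force: [0.2, -1.4, 0.9]
width: 1.002
gripper_force: 0.0
```

Call:
arm_command --deltas '[{"travel":[0,0,0],"twist":[0,0,0]},{"travel":[0,0,0],"twist":[0,0,0]}]'

```text
clock: 2.03
position: [576.4, -342.1, 298.7]
tcp_rot: [[0.341, 0.94, -0.002], [0.94, -0.341, 0.001], [0.0, -0.002, -1.0]]
force: [-0.5, -0.4, 0.3]
width: 1.001
gripper_force: 0.0
```

```bash
python3 - <<'E'
from h import *
plan([575,-343,300],70); c=sv('wrist','w2'); im=c["im"]
hsv=cv2.cvtColor(im,cv2.COLOR_BGR2HSV)
# table-contrast: dark mask of rest + wood board mask
b=cv2.inRange(hsv,(8,60,90),(28,255,255)); k,l,st,ce=cv2.connectedComponentsWithStats(b); i=1+st[1:,4].argmax()
cnt=max(cv2.findContours((l==i).astype(np.uint8),0,2)[0],key=cv2.contourArea)
print("board bbox",st[i])
E
```

```text
t 2.03 psi 70.05 twist z 0.001 local mm [-1.3 -1.  -1.3] tilt [-0.0016  0.001 ]
board bbox [ 214  103  181  129 9995]
```

View pics/w2.png

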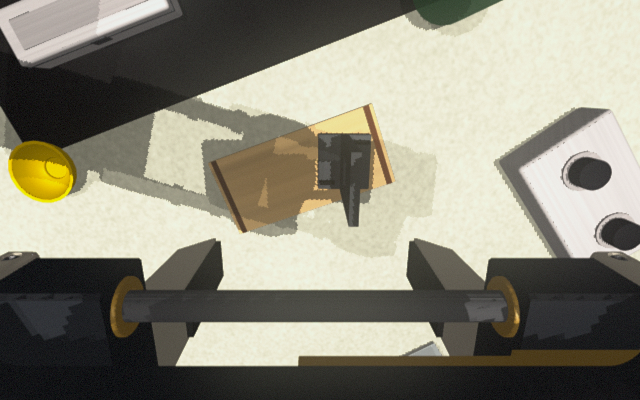

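The board corners are at about (211,161), (370,104), (392,182) and (245,232). The rest's foot spans (318–371, 134–190), its plate is seen nearly edge-on, and the near end of its top edge is at about (352,226).

```bash
python3 - <<'E'
from h import *
c=pickle.load(open("w2.pkl","rb"))
B=np.array([onz(c,q,8)[:2] for q in[(211,161),(370,104),(392,182),(245,232)]]);print(B.round(1).tolist(),B.mean(0).round(1))
for i in(0,3): e=(B[1]-B[0],B[2]-B[3])[i>0]; print(np.linalg.norm(e).round(),np.degrees(np.arctan2(e[1],e[0])).round(2))
F=np.array([onz(c,q,18)[:2] for q in[(318,134),(370,134),(373,189),(317,190)]]);print("foot",F.round(1).tolist(),F.mean(0).round(1))
t=F[1]-F[0];t2=F[2]-F[3];print([np.linalg.norm(x).round() for x in(t,t2,F[3]-F[0])],[np.degrees(np.arctan2(x[1],x[0])).round(1) for x in(t,t2,F[0]-F[3])])
print("top near",onz(c,(352,226),128).round(1),"top far",onz(c,(342,140),128).round(1))
plan([*F.mean(0),300],70)
cv2.imwrite("pics/w2c.png",cv2.resize(c["im"][90:245,200:410],None,fx=3.8,fy=3.8,interpolation=cv2.INTER_CUBIC))
E
```

```text
[[470.0, -300.2], [653.0, -302.0], [651.0, -391.5], [471.7, -390.9]] [ 561.4 -346.1]
183.0 -0.55
179.0 -0.18
foot [[591.3, -311.6], [642.7, -330.2], [627.9, -388.7], [569.6, -368.8]] [ 607.9 -349.8]
[np.float64(55.0), np.float64(62.0), np.float64(61.0)] [np.float64(-20.0), np.float64(-18.9), np.float64(69.2)]
top near [ 595.8 -376.8  128. ] top far [ 610.3 -308.8  128. ]
t 2.08 psi 69.97 twist z -0.001 local mm [ 4.9 33.1 -0.8] tilt [-0.0017  0.0006]
```

View pics/w2c.png

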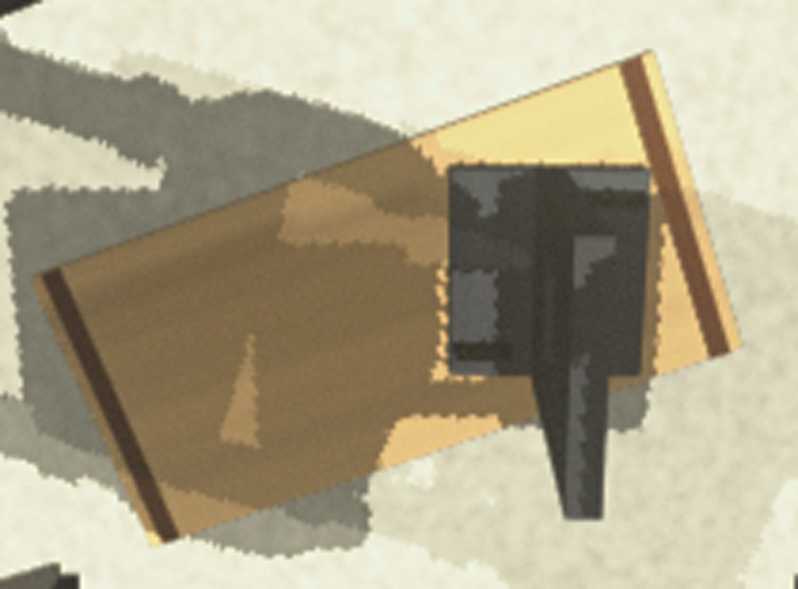

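The crop sharpens the corners. The board is at crop (35,277), (652,50), (742,347) and (152,545), the foot at (448–650,166) to (446–641,376), and the near top end of the plate at (584,520).

```bash
python3 - <<'E'
from h import *
c=pickle.load(open("w2.pkl","rb")); C=lambda q:(q[0]/3.8+200-.4,q[1]/3.8+90-.4)
def rep(n,Q,z):
    F=np.array([onz(c,C(q),z)[:2] for q in Q]); m=F.mean(0); u=F[1]+F[2]-F[0]-F[3]; v=F[0]+F[1]-F[2]-F[3]
    print(n,m.round(1),"len",np.linalg.norm(u).round(1)/2,np.linalg.norm(v).round(1)/2,"ang",np.degrees(np.arctan2(u[1],u[0])).round(2),np.degrees(np.arctan2(v[1],v[0])).round(2)); return m
rep("board",[(35,277),(652,50),(742,347),(152,545)],8)
m=rep("foot",[(448,166),(650,166),(641,376),(446,376)],18)
print("top near",onz(c,C((584,520)),128).round(1), "expect",(m+30*np.array([np.cos(np.radians(250.5)),np.sin(np.radians(250.5))])).round(1))
plan([*m,300],70.5)
E
```

```text
board [ 560.3 -345.9] len 188.4 89.55 ang -0.26 89.38
foot [ 607.  -348.5] len 56.15 60.3 ang -19.96 69.94
top near [ 596.7 -377.5  128. ] expect [ 597.  -376.8]
t 2.08 psi 69.97 twist z -0.009 local mm [ 5.5 31.8 -0.8] tilt [-0.0017  0.0006]
```

The board centre is (560.3,-345.9) at about -0.3°. Rest1 is at (607,-348.5) with a grasp yaw of 70°, and the sizes and the top edge agree within 1 mm. Grasping now.

Call:
arm_command --deltas '[{"travel":[0.0027,0.016,0.01],"twist":[0,0,0]},{"travel":[0.0028,0.016,0.02],"twist":[0,0,0]},{"travel":[0,0,0.03],"twist":[0,0,0]},{"travel":[0,0,0.03],"twist":[0,0,0]},{"travel":[0,0,0.03],"twist":[0,0,0]},{"travel":[0,0,0.015],"twist":[0,0,0]},{"travel":[0,0,0.004],"twist":[0,0,0]},{"travel":[0,0,0],"twist":[0,0,0]}]'

```text
clock: 2.75
position: [605.4, -350.2, 160.4]
tcp_rot: [[0.345, 0.939, -0.002], [0.939, -0.345, 0.001], [0.0, -0.002, -1.0]]
force: [0.5, 0.7, -0.3]
width: 0.999
gripper_force: 0.0
```

Call:
arm_command --deltas '[{"travel":[0,0,0],"twist":[0,0,0]},{"travel":[0,0,0],"twist":[0,0,0]},{"travel":[0,0,0],"twist":[0,0,0]},{"travel":[0,0,0],"twist":[0,0,0]},{"travel":[0,0,0],"twist":[0,0,0]},{"travel":[0,0,0],"twist":[0,0,0]},{"travel":[0,0,0],"twist":[0,0,0]},{"travel":[0,0,0],"twist":[0,0,0]}]' --hand 0 --squeeze 40

```text
clock: 3.42
position: [606.9, -349.4, 161.3]
tcp_rot: [[0.342, 0.94, 0.0], [0.94, -0.342, -0.0], [-0.0, 0.0, -1.0]]
force: [-0.3, 0.3, 0.8]
width: 0.472
gripper_force: 0.0
```

```bash
python3 -c "
from h import *
s=monitor.observe();print(s['width'],s['gripper_force'],s['position'],s['force'])
c=pickle.load(open('scene0.pkl','rb'));print('bottle cap',onz(c,(266,286),190),'mug',onz(c,(402,252),85),'jar',onz(c,(406,136),50))
plan([607,-348,330],70)"
```

```text
0.47185259408398433 0.0 [ 606.89128183 -349.36871458  161.27275326] [-0.3289073   0.31751213  0.81832014]
bottle cap [ 756.31928392 -222.97408418  190.        ] mug [759.62028359 117.47479216  85.        ] jar [417.97479832 316.86141147  50.        ]
t 3.42 psi 70.0 twist z -0.0 local mm [   1.3   -0.4 -168.7] tilt [ 0.     -0.0001]
```

Call:
arm_command --deltas '[{"travel":[0,0,0],"twist":[0,0,0]},{"travel":[0,0,0],"twist":[0,0,0]},{"travel":[0,0,0],"twist":[0,0,0]},{"travel":[0,0,0],"twist":[0,0,0]},{"travel":[0,0,0],"twist":[0,0,0]},{"travel":[0,0,0],"twist":[0,0,0]},{"travel":[0,0,0],"twist":[0,0,0]},{"travel":[0,0,0],"twist":[0,0,0]},{"travel":[0,0,-0.003],"twist":[0,0,0]},{"travel":[0,0,-0.015],"twist":[0,0,0]},{"travel":[0,0,-0.02],"twist":[0,0,0]},{"travel":[0,0,-0.02],"twist":[0,0,0]}]'

```text
clock: 4.42
position: [606.5, -349.2, 219.1]
tcp_rot: [[0.342, 0.94, -0.002], [0.94, -0.342, 0.001], [0.001, -0.002, -1.0]]
force: [-0.2, -0.3, -1.1]
width: 0.084
gripper_force: 40.0
```

Call:
arm_command --deltas '[{"travel":[0,0,-0.022],"twist":[0,0,-0.0606]},{"travel":[0,0,-0.022],"twist":[0,0,-0.0606]},{"travel":[0,0,-0.022],"twist":[0,0,-0.0606]},{"travel":[0,0,-0.022],"twist":[0,0,-0.0606]},{"travel":[0,0,-0.022],"twist":[0,0,-0.0606]},{"travel":[0,0,0],"twist":[0,0,-0.1]},{"travel":[0,0,0],"twist":[0,0,-0.1]},{"travel":[0,0,0],"twist":[0,0,-0.1]},{"travel":[0,0,0],"twist":[0,0,-0.1]},{"travel":[0,0,0],"twist":[0,0,-0.1]},{"travel":[0,0,0],"twist":[0,0,-0.1]},{"travel":[0,0,0],"twist":[0,0,-0.065]}]'

```text
clock: 5.42
position: [606.7, -349.4, 329.1]
tcp_rot: [[-0.584, 0.812, -0.001], [0.812, 0.584, 0.0], [0.001, -0.0, -1.0]]
force: [-0.0, -0.0, -2.3]
width: 0.082
gripper_force: 40.0
```

```bash
python3 -c "
from h import *
s=monitor.observe();print(s['width'],s['gripper_force'],s['position'],s['force'])
plan([565,130,330],125.5)"
```

```text
0.08173722408372762 39.998103976249695 [ 606.73759005 -349.35442787  329.05167379] [-2.42705060e-04 -7.32864859e-03 -2.30884285e+00]
t 5.42 psi 125.74 twist z 0.004 local mm [414.5 244.4  -0.9] tilt [-0.0005  0.0003]
```

Call:
arm_command --deltas '[{"travel":[0.01,0.006,0],"twist":[0,0,0]},{"travel":[0.02,0.012,0],"twist":[0,0,0]},{"travel":[0.029,0.017,0],"twist":[0,0,0]},{"travel":[0.03,0.0177,0],"twist":[0,0,0]},{"travel":[0.03,0.0177,0],"twist":[0,0,0]},{"travel":[0.03,0.0177,0],"twist":[0,0,0]},{"travel":[0.03,0.0177,0],"twist":[0,0,0]},{"travel":[0.03,0.0177,0],"twist":[0,0,0]},{"travel":[0.03,0.0177,0],"twist":[0,0,0]},{"travel":[0.03,0.0177,0],"twist":[0,0,0]},{"travel":[0.03,0.0177,0],"twist":[0,0,0]},{"travel":[0.03,0.0177,0],"twist":[0,0,0]}]'

```text
clock: 6.42
position: [573.7, 32.9, 329.4]
tcp_rot: [[-0.58, 0.815, 0.0], [0.815, 0.58, -0.0], [-0.0, 0.0, -1.0]]
force: [0.4, 0.1, -1.9]
width: 0.086
gripper_force: 40.0
```

Call:
arm_command --deltas '[{"travel":[0.03,0.0177,0],"twist":[0,0,0]},{"travel":[0.03,0.0177,0],"twist":[0,0,0]},{"travel":[0.015,0.009,0],"twist":[0,0,0]},{"travel":[0.01,0.006,0],"twist":[0,0,0]},{"travel":[0,0,0],"twist":[0,0,0]},{"travel":[0,0,0],"twist":[0,0,0]}]'

```text
clock: 6.92
position: [566.1, 129.4, 329.1]
tcp_rot: [[-0.581, 0.814, -0.0], [0.814, 0.581, -0.001], [-0.001, -0.001, -1.0]]
force: [0.8, 0.1, -2.7]
width: 0.084
gripper_force: 40.0
```

```bash
python3 -c "
from h import *
plan([565,130,330],125.5);sv('wrist','w3')"
```

```text
t 6.92 psi 125.49 twist z -0.0 local mm [ 1.1 -0.5 -0.9] tilt [-0.0001 -0.0008]
```

View pics/w3.png

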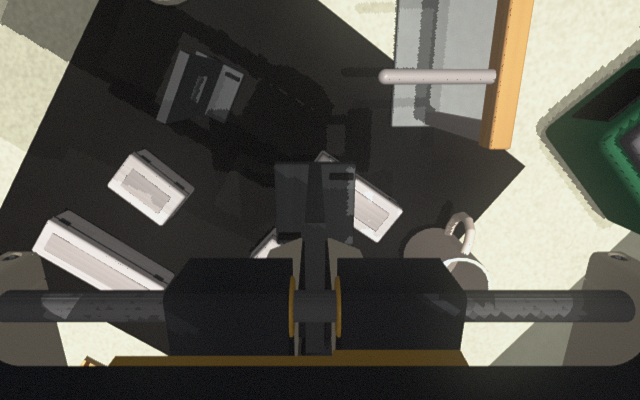

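The wrist view shows peg b clearly, tip at (380,76) and root at the bar at (496,76). Rest2 is at about (200,90), and the held rest hangs at about (315,200).

```bash
python3 - <<'E'
from h import *
c=pickle.load(open("w3.pkl","rb"))
t=onz(c,(380,76),170);r=onz(c,(496,76),160.4); d=r-t; a=np.degrees(np.arctan2(d[1],d[0]))
print("tip",t.round(1),"root",r.round(1),"len",np.linalg.norm(d[:2]).round(1),"ang",a.round(2))
b1=onz(c,(507,0),170);b2=onz(c,(482,147),170);e=b1-b2;print("bar",b1.round(1),b2.round(1),np.degrees(np.arctan2(e[1],e[0])).round(2)-90)
u=np.array([np.cos(np.radians(35.5)),np.sin(np.radians(35.5))])
m=(t[:2]+40*u+r[:2]-37*u)/2; print("mid b",m.round(1))
print("held foot", [onz(c,q,329-87-65+10).round(1)[:2] for q in[(275,164),(355,163),(353,228)]])
plan([*(m-65*u),329],35.5+90)
cv2.imwrite("pics/w3c.png",cv2.convertScaleAbs(cv2.resize(c["im"][15:145,140:280],None,fx=4.6,fy=4.6,interpolation=cv2.INTER_CUBIC),alpha=2.2,beta=15))
E
```

```text
tip [550.9 226.1 170. ] root [618.4 274.6 160.4] len 83.1 ang 35.67
bar [588.2 309.  170. ] [640.6 230.9 170. ] 33.86
mid b [585.9 251.2]
held foot [array([526.1, 138.5]), array([569.9, 170.5]), array([597.6, 132. ])]
t 6.97 psi 125.42 twist z -0.001 local mm [88.3 22.2  0.1] tilt [-0.0001 -0.0008]
```

View pics/w3c.png

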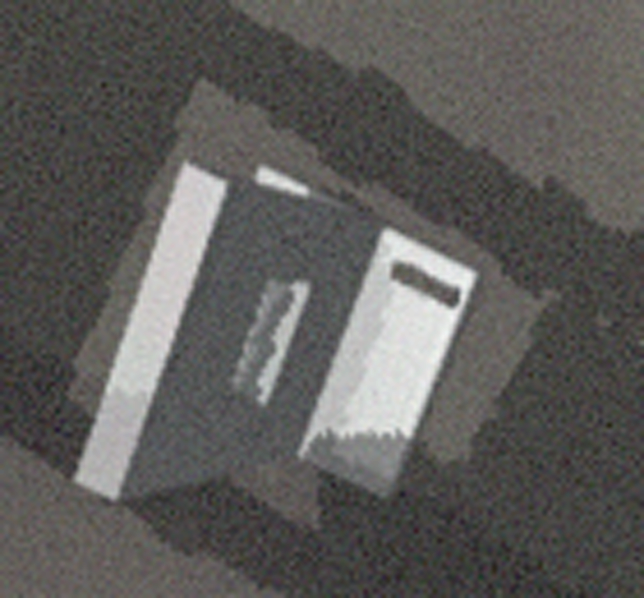

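Rest2's top edge is crisp at crop (185,163), (227,182), (119,500) and (76,480). For the insertion I'll descend 82 mm before peg mid so the foot clears the tip, then slide along the peg.

Call:
arm_command --deltas '[{"travel":[0.015,0.001,0],"twist":[0,0,0]},{"travel":[0.029,0.0016,0],"twist":[0,0,0]},{"travel":[0.029,0.0016,0],"twist":[0,0,0]},{"travel":[0.0153,0.001,0.01],"twist":[0,0,0]},{"travel":[0,0,0.02],"twist":[0,0,0]},{"travel":[0,0,0.02],"twist":[0,0,0]},{"travel":[0,0,0.015],"twist":[0,0,0]},{"travel":[0,0,0.008],"twist":[0,0,0]},{"travel":[0,0,0],"twist":[0,0,0]},{"travel":[0,0,0],"twist":[0,0,0]}]'

```text
clock: 7.8
position: [519.4, 204.2, 256.5]
tcp_rot: [[-0.579, 0.815, 0.0], [0.815, 0.579, -0.0], [-0.0, 0.0, -1.0]]
force: [-0.1, 0.2, -1.6]
width: 0.088
gripper_force: 40.0
```

```bash
python3 - <<'E'
from h import *
s=monitor.observe();print(s['width'],s['position'].round(1),s['force'].round(2))
u=np.array([np.cos(np.radians(35.5)),np.sin(np.radians(35.5))]);m=np.array([585.9,251.2])
plan([*(m-82*u),256],125.5); plan([*(m-3*u),256],125.5)
c=pickle.load(open("w3.pkl","rb"))
Q=np.array([onz(c,(x/4.6+139.6,y/4.6+14.6),120)[:2] for x,y in[(185,163),(227,182),(119,500),(76,480)]])
v=Q[0]+Q[1]-Q[2]-Q[3];print("rest2",Q.mean(0).round(1),np.linalg.norm(v)/2,np.linalg.norm(Q[0]-Q[1]),np.degrees(np.arctan2(v[1],v[0])))
c2=sv('side','s1'); print([proj(c2,[*(m-40*u),170]).round(),proj(c2,[*(m-82*u),168]).round()])
cv2.imwrite("pics/s1c.png",cv2.resize(c2["im"][180:330,180:380],None,fx=4,fy=4,interpolation=cv2.INTER_CUBIC))
E
```

```text
0.08760563974800292 [519.4 204.2 256.5] [-0.12  0.19 -1.56]
t 7.8 psi 125.39 twist z -0.002 local mm [-0.4 -0.5  0.5] tilt [ 0.0001 -0.0001]
t 7.8 psi 125.39 twist z -0.002 local mm [-0.4 78.5  0.5] tilt [ 0.0001 -0.0001]
rest2 [424.5 126.8] 59.68434212191487 7.566277587417462 99.92358815516103
[array([265., 251.]), array([288., 250.])]
```

View pics/s1c.png

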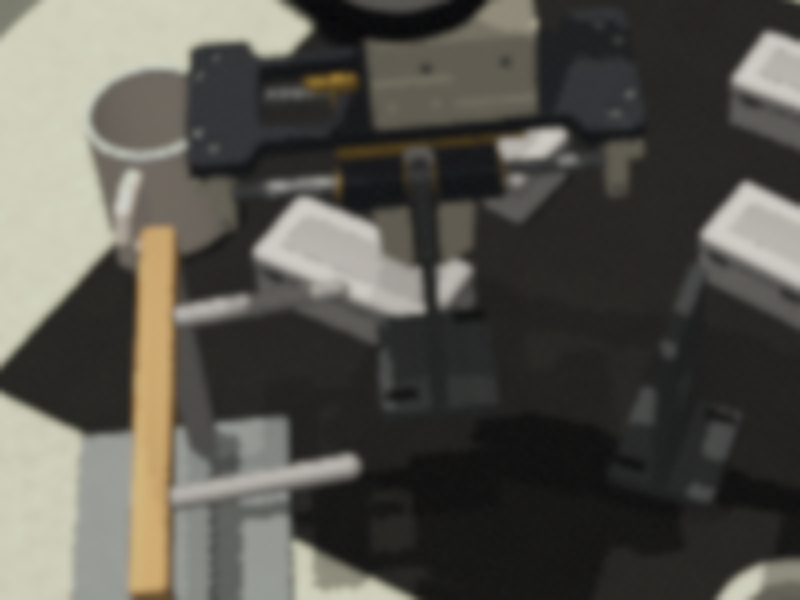

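The held rest at crop (430,330) lines up with peg b, whose tip is at (345,288). Rest2 is at (424.5,126.8) with its plate at 99.9°. Sliding on.

Call:
arm_command --deltas '[{"travel":[0,0.006,0],"twist":[0,0,0]},{"travel":[0,0.008,0],"twist":[0,0,0]},{"travel":[0,0.008,0],"twist":[0,0,0]},{"travel":[0,0.008,0],"twist":[0,0,0]},{"travel":[0,0.008,0],"twist":[0,0,0]},{"travel":[0,0.008,0],"twist":[0,0,0]},{"travel":[0,0,0],"twist":[0,0,0]}]'

```text
clock: 8.43
position: [557.8, 232.3, 255.9]
tcp_rot: [[-0.58, 0.814, 0.001], [0.814, 0.58, 0.0], [-0.0, 0.001, -1.0]]
force: [-0.5, -0.5, -1.9]
width: 0.084
gripper_force: 40.0
```

Call:
arm_command --deltas '[{"travel":[0,0.008,0],"twist":[0,0,0]},{"travel":[0,0.008,0],"twist":[0,0,0]},{"travel":[0,0.008,0],"twist":[0,0,0]},{"travel":[0,0.006,0],"twist":[0,0,0]},{"travel":[0,0.002,0.002],"twist":[0,0,0]},{"travel":[0,0,0.003],"twist":[0,0,0]},{"travel":[0,0,0.003],"twist":[0,0,0]},{"travel":[0,0,0.001],"twist":[0,0,0]},{"travel":[0,0,0],"twist":[0,0,0]}]'

```text
clock: 9.18
position: [582.2, 249.7, 246.7]
tcp_rot: [[-0.58, 0.815, -0.001], [0.815, 0.58, -0.0], [0.0, -0.001, -1.0]]
force: [-0.3, -0.2, -2.0]
width: 0.084
gripper_force: 4.0
```

The grip has slackened to 4 N, but the window is already on the peg. I'll keep lowering until it carries.

Call:
arm_command --deltas '[{"travel":[0,0,0],"twist":[0,0,0]},{"travel":[0,0,0],"twist":[0,0,0]},{"travel":[0,0,0.001],"twist":[0,0,0]},{"travel":[0,0,0.001],"twist":[0,0,0]},{"travel":[0,0,0],"twist":[0,0,0]},{"travel":[0,0,0],"twist":[0,0,0]}]'

```text
clock: 9.68
position: [582.6, 249.9, 245.1]
tcp_rot: [[-0.58, 0.815, -0.0], [0.815, 0.58, -0.0], [-0.0, -0.0, -1.0]]
force: [0.3, -0.6, -1.4]
width: 0.086
gripper_force: 40.0
```

Call:
arm_command --deltas '[{"travel":[0,0,0.001],"twist":[0,0,0]},{"travel":[0,0,0],"twist":[0,0,0]},{"travel":[0,0,0],"twist":[0,0,0]}]'

```text
clock: 9.93
position: [582.6, 250.0, 244.6]
tcp_rot: [[-0.58, 0.815, 0.0], [0.815, 0.58, 0.0], [-0.0, 0.0, -1.0]]
force: [-1.0, -0.7, 1.9]
width: 0.084
gripper_force: 40.0
```

The peg now carries the rest (force up at z 244.6). Opening partly and lifting clear.

Call:
arm_command --deltas '[{"travel":[0,0,0],"twist":[0,0,0]},{"travel":[0,0,0],"twist":[0,0,0]},{"travel":[0,0,0],"twist":[0,0,0]},{"travel":[0,0,0],"twist":[0,0,0]},{"travel":[0,0,0],"twist":[0,0,0]},{"travel":[0,0,-0.005],"twist":[0,0,0]},{"travel":[0,0,-0.02],"twist":[0,0,0]},{"travel":[0,0,-0.03],"twist":[0,0,0]},{"travel":[0,0,-0.02],"twist":[0,0,0]}]' --hand 0.35

```text
clock: 10.68
position: [582.8, 250.0, 321.7]
tcp_rot: [[-0.58, 0.815, 0.002], [0.815, 0.58, 0.0], [-0.001, 0.002, -1.0]]
force: [0.6, 0.4, 0.6]
width: 0.35
gripper_force: 0.0
```

```bash
python3 - <<'E'
from h import *
# plate ang 99.9 -> normal 9.9 -> psi 99.9
plan([424.5,126.8,300],99.9)
c2=sv('side','s2')
cv2.imwrite("pics/s2c.png",cv2.resize(c2["im"][200:350,190:390],None,fx=4,fy=4,interpolation=cv2.INTER_CUBIC))
E
```

```text
t 10.68 psi 125.46 twist z 0.446 local mm [ -94.2 -177.1   21.7] tilt [0.0018 0.0004]
```

View pics/s2c.png

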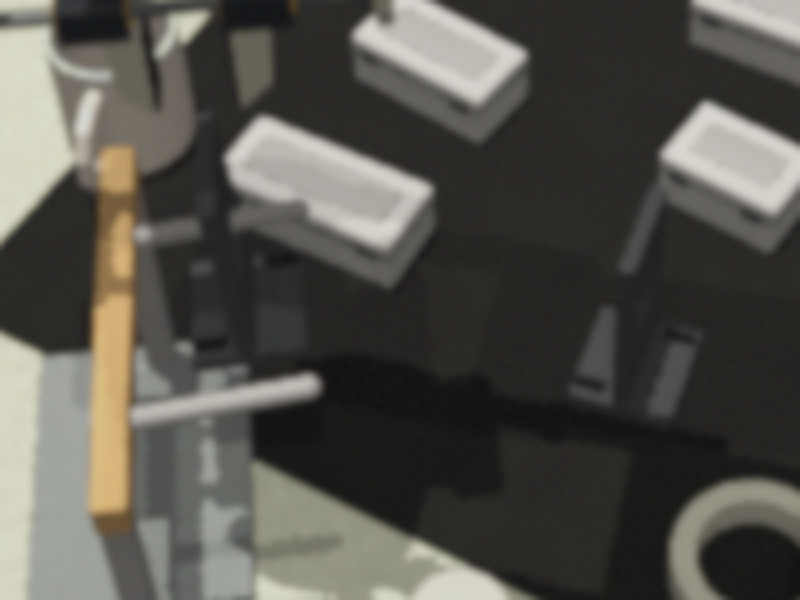

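Rest1 hangs on peg b around crop (225,250), with the peg through its window. Next is rest2.

Call:
arm_command --deltas '[{"travel":[0,0,0],"twist":[0,0,0.1115]},{"travel":[0,0,0],"twist":[0,0,0.1115]},{"travel":[0,0,0],"twist":[0,0,0.1115]},{"travel":[0,0,0],"twist":[0,0,0.1115]},{"travel":[-0.0134,-0.0253,0],"twist":[0,0,0]},{"travel":[-0.0134,-0.0253,0],"twist":[0,0,0]},{"travel":[-0.0134,-0.0253,0],"twist":[0,0,0]},{"travel":[-0.0135,-0.0253,0],"twist":[0,0,0]},{"travel":[-0.0135,-0.0253,0],"twist":[0,0,0]},{"travel":[-0.0135,-0.0253,0.01],"twist":[0,0,0]},{"travel":[-0.0135,-0.0253,0.01],"twist":[0,0,0]},{"travel":[0,0,0],"twist":[0,0,0]}]' --hand 0.75

```text
clock: 11.73
position: [419.5, 124.7, 297.5]
tcp_rot: [[-0.171, 0.985, -0.006], [0.985, 0.171, -0.002], [-0.001, -0.007, -1.0]]
force: [-0.4, 0.1, -0.4]
width: 0.751
gripper_force: 0.0
```

```bash
python3 - <<'E'
from h import *
plan([424.5,126.8,153],99.9)
E
```

```text
t 11.73 psi 99.85 twist z -0.001 local mm [  1.2   5.3 144.5] tilt [-0.0064 -0.0017]
```

Call:
arm_command --deltas '[{"travel":[0,0,0.02],"twist":[0,0,0]},{"travel":[0,0,0.03],"twist":[0,0,0]},{"travel":[0,0,0.03],"twist":[0,0,0]},{"travel":[0,0,0.03],"twist":[0,0,0]},{"travel":[0,0,0.025],"twist":[0,0,0]},{"travel":[0,0,0.01],"twist":[0,0,0]},{"travel":[0,0,0.003],"twist":[0,0,0]},{"travel":[0,0,0],"twist":[0,0,0]},{"travel":[0,0,0],"twist":[0,0,0]}]'

```text
clock: 12.48
position: [425.2, 126.9, 152.0]
tcp_rot: [[-0.172, 0.985, 0.002], [0.985, 0.172, 0.0], [-0.0, 0.002, -1.0]]
force: [-0.5, 0.1, -0.1]
width: 0.753
gripper_force: 0.0
```

Call:
arm_command --deltas '[{"travel":[0,0,0],"twist":[0,0,0]},{"travel":[0,0,0],"twist":[0,0,0]},{"travel":[0,0,0],"twist":[0,0,0]},{"travel":[0,0,0],"twist":[0,0,0]},{"travel":[0,0,0],"twist":[0,0,0]},{"travel":[0,0,0],"twist":[0,0,0]},{"travel":[0,0,0],"twist":[0,0,0]},{"travel":[0,0,0],"twist":[0,0,0]},{"travel":[0,0,0],"twist":[0,0,0]},{"travel":[0,0,0],"twist":[0,0,0]},{"travel":[0,0,0],"twist":[0,0,0]},{"travel":[0,0,0],"twist":[0,0,0]}]' --hand 0 --squeeze 40

```text
clock: 13.48
position: [424.3, 126.7, 151.1]
tcp_rot: [[-0.172, 0.985, -0.0], [0.985, 0.172, -0.0], [-0.0, -0.0, -1.0]]
force: [-0.1, -0.2, -1.3]
width: 0.082
gripper_force: 40.0
```

```bash
python3 - <<'E'
from h import *
plan([424.5,126.8,153],99.9)
u=np.array([np.cos(np.radians(35.5)),np.sin(np.radians(35.5))]);n=np.array([-u[1],u[0]])
m=np.array([585.9,251.2])+100*n; print("peg a mid",m); plan([*(m-82*u),330],125.5)
E
```

```text
t 13.48 psi 99.9 twist z 0.0 local mm [ 0.1  0.2 -1.9] tilt [-0.0002 -0.0001]
peg a mid [527.82970443 332.61155184]
t 13.48 psi 99.9 twist z -0.447 local mm [ 107.5  121.9 -178.9] tilt [-0.0002 -0.0001]
```

Rest2 is gripped. Lifting, turning and carrying it to the position ahead of peg a.

Call:
arm_command --deltas '[{"travel":[0,0,-0.005],"twist":[0,0,0]},{"travel":[0,0,-0.018],"twist":[0,0,0]},{"travel":[0,0,-0.02],"twist":[0,0,0]},{"travel":[0,0,-0.02],"twist":[0,0,-0.07]},{"travel":[0,0,-0.02],"twist":[0,0,-0.08]},{"travel":[0,0,-0.015],"twist":[0,0,-0.08]},{"travel":[0,0,-0.005],"twist":[0,0,-0.08]},{"travel":[0,0,0],"twist":[0,0,-0.08]},{"travel":[0,0,0],"twist":[0,0,-0.057]}]'

```text
clock: 14.23
position: [424.3, 126.7, 255.0]
tcp_rot: [[-0.584, 0.812, 0.001], [0.812, 0.584, 0.0], [-0.001, 0.001, -1.0]]
force: [0.5, 0.8, -1.6]
width: 0.085
gripper_force: 40.0
```

Call:
arm_command --deltas '[{"travel":[0.01,0.011,0],"twist":[0,0,0]},{"travel":[0.015,0.018,0],"twist":[0,0,0]},{"travel":[0.0175,0.02,0],"twist":[0,0,0]},{"travel":[0.0175,0.02,0],"twist":[0,0,0]},{"travel":[0.0175,0.02,0],"twist":[0,0,0]},{"travel":[0.015,0.018,0],"twist":[0,0,0]},{"travel":[0.01,0.01,0],"twist":[0,0,0]},{"travel":[0.005,0.005,0],"twist":[0,0,0]},{"travel":[0,0,0],"twist":[0,0,0]},{"travel":[0,0,0],"twist":[0,0,0]}]'

```text
clock: 15.07
position: [460.9, 284.6, 254.0]
tcp_rot: [[-0.581, 0.814, -0.001], [0.814, 0.581, -0.001], [-0.0, -0.001, -1.0]]
force: [0.8, -1.1, -2.0]
width: 0.085
gripper_force: 40.0
```

```bash
python3 - <<'E'
from h import *
s=monitor.observe();print(s['width'],s['gripper_force'],s['force'].round(1))
u=np.array([np.cos(np.radians(35.5)),np.sin(np.radians(35.5))]);m=np.array([527.8,332.6])
plan([*(m-82*u),254],125.5); plan([*(m-3*u),254],125.5)
c2=sv('side','s3')
cv2.imwrite("pics/s3c.png",cv2.resize(c2["im"][200:350,190:390],None,fx=4,fy=4,interpolation=cv2.INTER_CUBIC))
E
```

```text
0.08451604863057705 39.99778747558594 [ 0.8 -1.1 -2. ]
t 15.07 psi 125.54 twist z 0.001 local mm [ 0.2  0.4 -0. ] tilt [-0.0008 -0.0009]
t 15.07 psi 125.54 twist z 0.001 local mm [ 0.2 79.4 -0. ] tilt [-0.0008 -0.0009]
```

View pics/s3c.png

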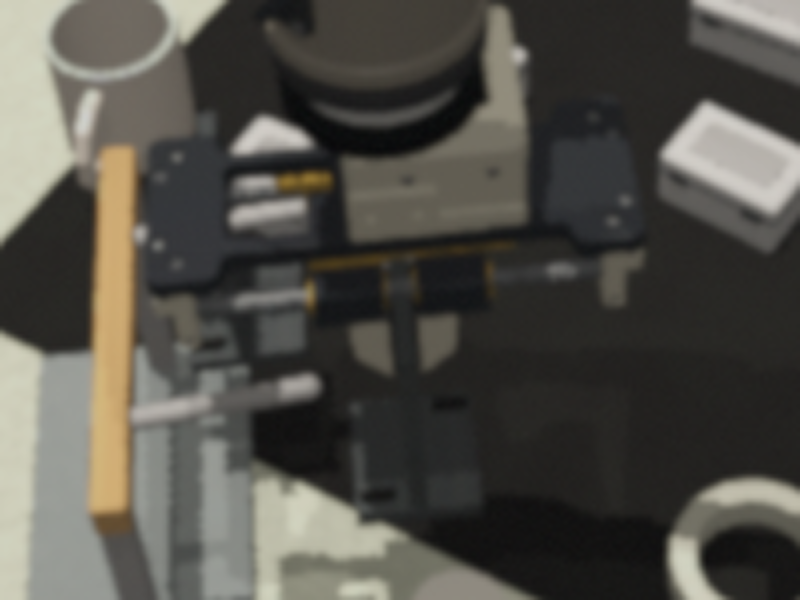

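Rest2 at crop (415,440) sits before the tip of peg a at (315,385), in the same relation as the first one. Inserting.

Call:
arm_command --deltas '[{"travel":[0,0.006,0],"twist":[0,0,0]},{"travel":[0,0.008,0],"twist":[0,0,0]},{"travel":[0,0.008,0],"twist":[0,0,0]},{"travel":[0,0.008,0],"twist":[0,0,0]},{"travel":[0,0.008,0],"twist":[0,0,0]},{"travel":[0,0.008,0],"twist":[0,0,0]},{"travel":[0,0,0],"twist":[0,0,0]}]'

```text
clock: 15.7
position: [500.0, 312.6, 253.9]
tcp_rot: [[-0.581, 0.814, 0.001], [0.814, 0.581, 0.0], [-0.0, 0.001, -1.0]]
force: [0.0, -0.4, -0.8]
width: 0.082
gripper_force: 40.0
```

Call:
arm_command --deltas '[{"travel":[0,0.008,0],"twist":[0,0,0]},{"travel":[0,0.008,0],"twist":[0,0,0]},{"travel":[0,0.008,0],"twist":[0,0,0]},{"travel":[0,0.006,0],"twist":[0,0,0]},{"travel":[0,0.002,0.002],"twist":[0,0,0]},{"travel":[0,0,0.003],"twist":[0,0,0]},{"travel":[0,0,0.003],"twist":[0,0,0]},{"travel":[0,0,0.001],"twist":[0,0,0]},{"travel":[0,0,0],"twist":[0,0,0]},{"travel":[0,0,0],"twist":[0,0,0]}]'

```text
clock: 16.53
position: [524.5, 330.2, 245.2]
tcp_rot: [[-0.581, 0.814, -0.0], [0.814, 0.581, -0.0], [-0.0, -0.0, -1.0]]
force: [-0.1, -0.6, -1.5]
width: 0.086
gripper_force: 40.0
```

Call:
arm_command --deltas '[{"travel":[0,0,0.001],"twist":[0,0,0]},{"travel":[0,0,0.0005],"twist":[0,0,0]},{"travel":[0,0,0],"twist":[0,0,0]},{"travel":[0,0,0],"twist":[0,0,0]}]'

```text
clock: 16.87
position: [524.7, 330.4, 243.7]
tcp_rot: [[-0.581, 0.814, 0.0], [0.814, 0.581, -0.0], [-0.0, 0.0, -1.0]]
force: [-0.5, 0.4, -1.9]
width: 0.086
gripper_force: 40.0
```

Call:
arm_command --deltas '[{"travel":[0,0,0.001],"twist":[0,0,0]},{"travel":[0,0,0],"twist":[0,0,0]},{"travel":[0,0,0],"twist":[0,0,0]}]'

```text
clock: 17.12
position: [524.8, 330.4, 242.8]
tcp_rot: [[-0.581, 0.814, 0.0], [0.814, 0.581, 0.0], [-0.0, 0.0, -1.0]]
force: [-0.1, 0.7, -1.0]
width: 0.084
gripper_force: 40.0
```

Call:
arm_command --deltas '[{"travel":[0,0,0.001],"twist":[0,0,0]},{"travel":[0,0,0],"twist":[0,0,0]},{"travel":[0,0,0],"twist":[0,0,0]}]'

```text
clock: 17.37
position: [524.8, 330.4, 242.4]
tcp_rot: [[-0.581, 0.814, 0.001], [0.814, 0.581, 0.0], [-0.0, 0.001, -1.0]]
force: [-1.1, -0.9, 5.8]
width: 0.085
gripper_force: 40.0
```

Contact: rest2 is now carried by peg a. Releasing, and computing the case yaws from the scene view.

Call:
arm_command --deltas '[{"travel":[0,0,0],"twist":[0,0,0]},{"travel":[0,0,0],"twist":[0,0,0]},{"travel":[0,0,0],"twist":[0,0,0]},{"travel":[0,0,0],"twist":[0,0,0]},{"travel":[0,0,0],"twist":[0,0,0]},{"travel":[0,0,-0.005],"twist":[0,0,0]},{"travel":[0,0,-0.02],"twist":[0,0,0]},{"travel":[0,0,-0.03],"twist":[0,0,0]},{"travel":[0,0,-0.03],"twist":[0,0,0]}]' --hand 0.35

```text
clock: 18.12
position: [524.4, 330.2, 327.2]
tcp_rot: [[-0.581, 0.814, -0.002], [0.814, 0.581, -0.001], [0.0, -0.002, -1.0]]
force: [1.2, 0.4, -0.4]
width: 0.347
gripper_force: 0.0
```

```bash
cat >> h.py <<'E'
def cases(c,z=38,roi=None,thr=95):
    im=c["im"]; hsv=cv2.cvtColor(im,cv2.COLOR_BGR2HSV)
    m=((hsv[...,2]>thr)&(hsv[...,1]<60)).astype(np.uint8)
    k,l,st,ce=cv2.connectedComponentsWithStats(m)
    for i in range(1,k):
        if st[i,4]<350: continue
        cnt=max(cv2.findContours((l==i).astype(np.uint8),0,2)[0],key=cv2.contourArea)
        P=np.array([onz(c,p,z)[:2] for p in cnt[:,0]]).astype(np.float32)
        r=cv2.minAreaRect(P); b=cv2.boxPoints(r); e=b[1]-b[0],b[2]-b[1]; L=max(e,key=np.linalg.norm); w=sorted(np.linalg.norm(x) for x in e)
        if 44<w[0]<70 and w[1]<180: print(np.round(ce[i]),"ctr",np.round(r[0],1),"size",np.round(w,1),"ang",round(float(np.degrees(np.arctan2(L[1],L[0]))%180),1))
E
python3 - <<'E'
from h import *
c=sv("scene","sc1"); cases(c); plan([427,-130,330],90)
cv2.imwrite("pics/sc1c.png",cv2.resize(c["im"][90:310,170:480],None,fx=2.5,fy=2.5,interpolation=cv2.INTER_CUBIC))
E
```

```text
[305. 177.] ctr [429.1  -7.3] size [51.1 76.2] ang 174.1
[264. 191.] ctr [ 428.5 -130. ] size [ 51.6 157. ] ang 178.9
[377. 218.] ctr [625.5 118.6] size [ 51.6 116.7] ang 0.5
[334. 232.] ctr [621.6  -3. ] size [51.  95.8] ang 173.2
t 18.17 psi 125.51 twist z 0.62 local mm [-461.   -98.9    5. ] tilt [0.0091 0.0042]
```

View pics/sc1c.png

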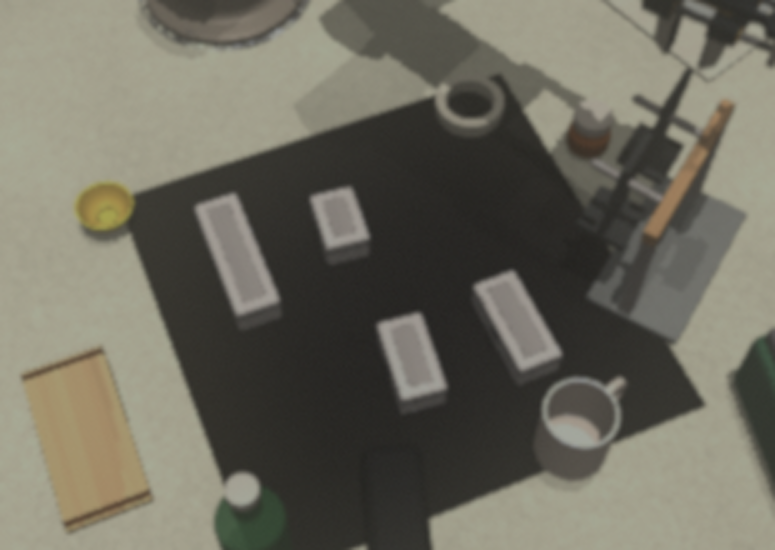

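Both rests hang on their pegs and the board is clear. Cases: A (428.5,-130) at 178.9°, E (429,-7) at 174.1°, C (625.5,118.6) at 0.5° and D (621.6,-3) at 173.2°. I'll go over A, using ψ≈180 for all of them.

Call:
arm_command --deltas '[{"travel":[0,0,0],"twist":[0,0,-0.1165]},{"travel":[0,0,0],"twist":[0,0,-0.1165]},{"travel":[0,0,0],"twist":[0,0,-0.1165]},{"travel":[0,0,0],"twist":[0,0,-0.1165]},{"travel":[0,0,0],"twist":[0,0,-0.1165]},{"travel":[0,0,0],"twist":[0,0,-0.1165]},{"travel":[0,0,0],"twist":[0,0,-0.1165]},{"travel":[0,0,0],"twist":[0,0,-0.1165]}]' --hand 0.75

```text
clock: 18.83
position: [524.7, 330.4, 326.9]
tcp_rot: [[-1.0, 0.013, 0.0], [0.013, 1.0, 0.0], [-0.0, 0.0, -1.0]]
force: [0.1, -0.1, 0.3]
width: 0.747
gripper_force: 0.0
```

Call:
arm_command --deltas '[{"travel":[0.004,-0.02,0],"twist":[0,0,0]},{"travel":[0.008,-0.04,0],"twist":[0,0,0]},{"travel":[0.008,-0.04,0],"twist":[0,0,0]},{"travel":[0.008,-0.04,0],"twist":[0,0,0]},{"travel":[0.008,-0.04,0],"twist":[0,0,0]},{"travel":[0.008,-0.04,0],"twist":[0,0,0]},{"travel":[0.008,-0.04,0],"twist":[0,0,0]},{"travel":[0.008,-0.04,0],"twist":[0,0,0]},{"travel":[0.008,-0.04,0],"twist":[0,0,0]},{"travel":[0.008,-0.04,0],"twist":[0,0,0]},{"travel":[0.008,-0.04,0],"twist":[0,0,0]},{"travel":[0.008,-0.04,0],"twist":[0,0,0]}]'

```text
clock: 19.83
position: [423.2, -129.5, 327.3]
tcp_rot: [[-1.0, 0.019, 0.001], [0.019, 1.0, -0.001], [-0.001, -0.001, -1.0]]
force: [1.2, -0.1, 0.3]
width: 0.75
gripper_force: 0.0
```

Call:
arm_command --deltas '[{"travel":[0.004,-0.02,0],"twist":[0,0,0]},{"travel":[0,0,0],"twist":[0,0,0]},{"travel":[0,0,0],"twist":[0,0,0]},{"travel":[0,0,0],"twist":[0,0,0]}]'

```text
clock: 20.17
position: [419.7, -147.2, 326.9]
tcp_rot: [[-1.0, 0.019, 0.0], [0.019, 1.0, 0.0], [-0.0, 0.0, -1.0]]
force: [0.2, 0.0, 0.1]
width: 0.749
gripper_force: 0.0
```

```bash
python3 - <<'E'
from h import *
plan([428.5,-130,74],178.9)
c=cam("wrist"); cv2.imwrite("pics/w4.png",c["im"]); cases(c,thr=120)
c=cam("scene"); hsv=cv2.cvtColor(c["im"],cv2.COLOR_BGR2HSV)
b=cv2.inRange(hsv,(5,50,50),(25,255,255)); k,l,st,ce=cv2.connectedComponentsWithStats(b)
for i in range(1,k):
    if 400<st[i,4]<4000:
        q=np.argwhere(l==i)[:,::-1]; P=np.array([onz(c,p,8)[:2] for p in q]).astype(np.float32); print(ce[i].round(),cv2.minAreaRect(P))
E
```

```text
t 20.17 psi 178.9 twist z 0.0 local mm [ -8.5  17.3 252.9] tilt [0.0004 0.0003]
[329. 176.] ctr [ 428.5 -130.9] size [ 49.1 151.7] ang 178.9
[441. 168.] ctr [428.   -8.6] size [49.4 74.7] ang 173.8
[237. 345.] ctr [ 655.7 -258.3] size [67.3 69.2] ang 88.9
[13. 66.] ((-434.9091796875, -722.1664428710938), (118.22187805175781, 311.5357360839844), 86.6090316772461)
[445. 159.] ((507.3953857421875, 409.1263122558594), (23.33816146850586, 247.2157745361328), 35.60763931274414)
[204. 265.] ((561.0067138671875, -344.6279296875), (91.08098602294922, 192.59881591796875), 89.80183410644531)
```

The measurements agree: A (428.5,-130.5) at 178.9°, board centre (560.7,-345.3). Grasping A.

Call:
arm_command --deltas '[{"travel":[-0.0085,0.0168,0],"twist":[0,0,0]},{"travel":[0,0,0.025],"twist":[0,0,0]},{"travel":[0,0,0.035],"twist":[0,0,0]},{"travel":[0,0,0.035],"twist":[0,0,0]},{"travel":[0,0,0.035],"twist":[0,0,0]},{"travel":[0,0,0.035],"twist":[0,0,0]},{"travel":[0,0,0.035],"twist":[0,0,0]},{"travel":[0,0,0.03],"twist":[0,0,0]},{"travel":[0,0,0.015],"twist":[0,0,0]},{"travel":[0,0,0.007],"twist":[0,0,0]},{"travel":[0,0,0],"twist":[0,0,0]},{"travel":[0,0,0],"twist":[0,0,0]}]'

```text
clock: 21.27
position: [429.0, -130.7, 75.2]
tcp_rot: [[-1.0, 0.018, 0.001], [0.018, 1.0, -0.0], [-0.001, -0.0, -1.0]]
force: [-0.0, -0.3, 0.0]
width: 0.745
gripper_force: 0.0
```

Call:
arm_command --deltas '[{"travel":[0,0,0],"twist":[0,0,0]},{"travel":[0,0,0],"twist":[0,0,0]},{"travel":[0,0,0],"twist":[0,0,0]},{"travel":[0,0,0],"twist":[0,0,0]},{"travel":[0,0,0],"twist":[0,0,0]},{"travel":[0,0,0],"twist":[0,0,0]}]' --hand 0 --squeeze 40

```text
clock: 21.77
position: [428.9, -131.1, 75.6]
tcp_rot: [[-1.0, 0.019, 0.002], [0.019, 1.0, -0.001], [-0.002, -0.0, -1.0]]
force: [-0.5, 1.2, 6.3]
width: 0.542
gripper_force: 40.0
```

```bash
python3 - <<'E'
from h import *
s=monitor.observe();print(s['width']*92,s['gripper_force'],s['position'].round(1),s['force'].round(1))
plan([560.7,-345.3,150],179.75)
E
```

```text
49.90677631793923 40.00089704990387 [ 428.9 -131.1   75.6] [-0.5  1.2  6.3]
t 21.77 psi 178.9 twist z -0.015 local mm [-132.8 -213.6  -74.4] tilt [ 0.0016 -0.0005]
```

Call:
arm_command --deltas '[{"travel":[0,0,-0.005],"twist":[0,0,0]},{"travel":[0,0,-0.02],"twist":[0,0,-0.015]},{"travel":[0,0,-0.025],"twist":[0,0,0]},{"travel":[0,0,-0.02],"twist":[0,0,0]},{"travel":[0,0,-0.005],"twist":[0,0,0]}]'

```text
clock: 22.18
position: [429.4, -131.7, 152.4]
tcp_rot: [[-1.0, 0.004, 0.004], [0.004, 1.0, -0.002], [-0.004, -0.002, -1.0]]
force: [1.0, 0.2, -2.5]
width: 0.544
gripper_force: 40.0
```

Call:
arm_command --deltas '[{"travel":[-0.007,-0.011,0],"twist":[0,0,0]},{"travel":[-0.014,-0.022,0],"twist":[0,0,0]},{"travel":[-0.016,-0.026,0],"twist":[0,0,0]},{"travel":[-0.016,-0.026,0],"twist":[0,0,0]},{"travel":[-0.016,-0.026,0],"twist":[0,0,0]},{"travel":[-0.016,-0.026,0],"twist":[0,0,0]},{"travel":[-0.016,-0.026,0],"twist":[0,0,0]},{"travel":[-0.015,-0.0236,0],"twist":[0,0,0]},{"travel":[-0.01,-0.016,0],"twist":[0,0,0]},{"travel":[-0.0068,-0.011,0],"twist":[0,0,0]},{"travel":[0,0,0],"twist":[0,0,0]},{"travel":[0,0,0],"twist":[0,0,0]}]'

```text
clock: 23.18
position: [559.6, -345.1, 148.0]
tcp_rot: [[-1.0, 0.005, -0.002], [0.005, 1.0, 0.002], [0.002, 0.002, -1.0]]
force: [0.6, 0.4, -3.8]
width: 0.544
gripper_force: 40.0
```

```bash
python3 - <<'E'
from h import *
s=monitor.observe();print(s['width']*92,s['gripper_force'],s['force'].round(1))
plan([560.7,-345.3,84],179.75)
c=sv("wrist","w5")
E
```

```text
50.03788497212269 39.99806106090546 [ 0.6  0.4 -3.8]
t 23.18 psi 179.73 twist z -0.0 local mm [-1.1 -0.2 64. ] tilt [-0.0022  0.0017]
```

View pics/w5.png

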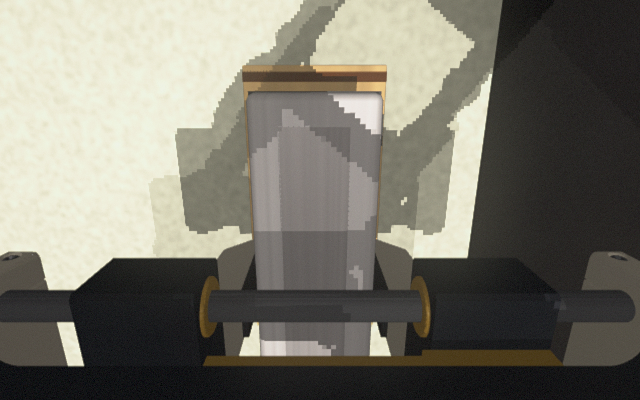

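The board end is at row 66, columns 243–387. The held case's end is at row 92, columns 247–383.

```bash
python3 - <<'E'
from h import *
c=pickle.load(open("w5.pkl","rb"))
print("board end",onz(c,(243,66),8).round(1),onz(c,(387,66),8).round(1))
print("case end",onz(c,(247,92),111).round(1),onz(c,(383,92),111).round(1))
E
```

```text
board end [ 465.6 -389.5    8. ] [ 466.  -300.1    8. ]
case end [ 480.3 -369.2  111. ] [ 480.5 -321.   111. ]
```

The board centre implied is (560.8,-344.8) and the case is about 2 mm short in x. I'll nudge it and lower.

Call:
arm_command --deltas '[{"travel":[-0.002,0.0003,0.01],"twist":[0,0,0]},{"travel":[0,0,0.02],"twist":[0,0,0]},{"travel":[0,0,0.018],"twist":[0,0,0]},{"travel":[0,0,0.01],"twist":[0,0,0]},{"travel":[0,0,0.004],"twist":[0,0,0]},{"travel":[0,0,0],"twist":[0,0,0]},{"travel":[0,0,0],"twist":[0,0,0]}]'

```text
clock: 23.82
position: [562.6, -344.9, 88.2]
tcp_rot: [[-1.0, 0.004, 0.001], [0.004, 1.0, -0.001], [-0.001, -0.001, -1.0]]
force: [-0.2, 0.1, -3.1]
width: 0.541
gripper_force: 40.0
```

Call:
arm_command --deltas '[{"travel":[0,0,0.001],"twist":[0,0,0]},{"travel":[0,0,0.001],"twist":[0,0,0]},{"travel":[0,0,0],"twist":[0,0,0]},{"travel":[0,0,0],"twist":[0,0,0]}]'

```text
clock: 24.15
position: [562.5, -345.1, 86.2]
tcp_rot: [[-1.0, 0.004, 0.001], [0.004, 1.0, -0.001], [-0.001, -0.001, -1.0]]
force: [0.7, -0.0, -4.2]
width: 0.543
gripper_force: 40.0
```

Call:
arm_command --deltas '[{"travel":[0,0,0.001],"twist":[0,0,0]},{"travel":[0,0,0.001],"twist":[0,0,0]},{"travel":[0,0,0],"twist":[0,0,0]},{"travel":[0,0,0],"twist":[0,0,0]}]'

```text
clock: 24.48
position: [562.4, -345.0, 83.8]
tcp_rot: [[-1.0, 0.004, 0.0], [0.004, 1.0, -0.0], [-0.0, -0.0, -1.0]]
force: [-0.1, 0.1, -3.4]
width: 0.542
gripper_force: 40.0
```

Call:
arm_command --deltas '[{"travel":[0,0,0.001],"twist":[0,0,0]},{"travel":[0,0,0],"twist":[0,0,0]},{"travel":[0,0,0],"twist":[0,0,0]}]'

```text
clock: 24.73
position: [562.4, -345.0, 83.7]
tcp_rot: [[-1.0, 0.004, 0.0], [0.004, 1.0, -0.0], [-0.001, -0.0, -1.0]]
force: [-3.4, 1.9, 5.7]
width: 0.54
gripper_force: 40.0
```

Contact at z 83.7, exactly 8 mm above the pickup height. Releasing, lifting, and moving to C.

Call:
arm_command --deltas '[{"travel":[0,0,0],"twist":[0,0,0]},{"travel":[0,0,0],"twist":[0,0,0]},{"travel":[0,0,0],"twist":[0,0,0]},{"travel":[0,0,0],"twist":[0,0,0]},{"travel":[0,0,-0.01],"twist":[0,0,0]},{"travel":[0,0,-0.03],"twist":[0,0,0]},{"travel":[0,0,-0.04],"twist":[0,0,0]},{"travel":[0,0,-0.04],"twist":[0,0,0]},{"travel":[0,0,-0.04],"twist":[0,0,0]},{"travel":[0,0,-0.03],"twist":[0,0,0]},{"travel":[0,0,-0.03],"twist":[0,0,0]},{"travel":[0,0,0],"twist":[0,0,0]}]' --hand 0.75

```text
clock: 25.73
position: [563.7, -345.9, 311.4]
tcp_rot: [[-1.0, 0.004, 0.01], [0.004, 1.0, -0.008], [-0.011, -0.008, -1.0]]
force: [-0.0, -0.6, 0.8]
width: 0.748
gripper_force: 0.0
```

```bash
python3 - <<'E'
from h import *
c=sv("wrist","w6"); cases(c,z=46,thr=100); c=cam("scene"); cases(c); plan([625.5,118.6,300],180.5)
E
```

```text
[621. 219.] ctr [618.8 -12.6] size [49.9 96.6] ang 173.3
[339. 338.] ctr [ 779.  -319.9] size [ 48.8 154.7] ang 90.2
[305. 177.] ctr [429.1  -7.4] size [51.8 78.1] ang 173.2
[377. 218.] ctr [625.8 118.4] size [ 52.1 117.3] ang 0.6
[334. 232.] ctr [621.5  -2.9] size [51.7 97.2] ang 172.9
[205. 272.] ctr [ 598.5 -345. ] size [53.3 77.5] ang 179.3
t 25.83 psi 179.77 twist z -0.013 local mm [-67.  463.1   4.8] tilt [ 0.003  -0.0024]
```

Call:
arm_command --deltas '[{"travel":[-0.003,0.02,0],"twist":[0,0,-0.013]},{"travel":[-0.0055,0.038,0],"twist":[0,0,0]},{"travel":[-0.0055,0.038,0],"twist":[0,0,0]},{"travel":[-0.0055,0.038,0],"twist":[0,0,0]},{"travel":[-0.0055,0.038,0],"twist":[0,0,0]},{"travel":[-0.0055,0.038,0],"twist":[0,0,0]},{"travel":[-0.0055,0.038,0],"twist":[0,0,0]},{"travel":[-0.0055,0.038,0],"twist":[0,0,0]},{"travel":[-0.0055,0.038,0],"twist":[0,0,0]},{"travel":[-0.0055,0.038,0],"twist":[0,0,0]},{"travel":[-0.0055,0.038,0],"twist":[0,0,0]},{"travel":[-0.0055,0.038,0],"twist":[0,0,0]}]'

```text
clock: 26.83
position: [621.5, 95.5, 300.9]
tcp_rot: [[-1.0, -0.009, -0.003], [-0.009, 1.0, -0.0], [0.003, -0.0, -1.0]]
force: [0.1, 0.3, 0.0]
width: 0.754
gripper_force: 0.0
```

Call:
arm_command --deltas '[{"travel":[-0.003,0.02,0],"twist":[0,0,0]},{"travel":[-0.0005,0.005,0],"twist":[0,0,0]},{"travel":[0,0,0],"twist":[0,0,0]},{"travel":[0,0,0],"twist":[0,0,0]},{"travel":[0,0,0],"twist":[0,0,0]}]'

```text
clock: 27.25
position: [625.3, 117.1, 302.1]
tcp_rot: [[-1.0, -0.008, -0.001], [-0.008, 1.0, -0.001], [0.001, -0.001, -1.0]]
force: [-0.4, -0.4, -0.5]
width: 0.749
gripper_force: 0.0
```

```bash
python3 - <<'E'
from h import *
c=sv("wrist","w7"); cases(c,thr=120); c=cam("scene"); cases(c); plan([625.5,118.6,76],180.5)
E
```

```text
[511. 114.] ctr [571.6 315.2] size [45.9 60.7] ang 14.4
[317. 167.] ctr [624.5 118.2] size [ 49.  112.8] ang 0.4
[199. 162.] ctr [620.3  -2.9] size [49.3 94.6] ang 173.4
[305. 177.] ctr [429.4  -7.7] size [50.4 76.9] ang 174.1
[334. 232.] ctr [621.5  -3.1] size [50.7 95.9] ang 173.5
t 27.35 psi -179.6 twist z -0.002 local mm [-1.000e-01  1.600e+00  2.266e+02] tilt [-0.0004 -0.0004]
```

C is confirmed at (625,118.3). Grasping.

Call:
arm_command --deltas '[{"travel":[0,0.0014,0.025],"twist":[0,0,0]},{"travel":[0,0,0.035],"twist":[0,0,0]},{"travel":[0,0,0.035],"twist":[0,0,0]},{"travel":[0,0,0.035],"twist":[0,0,0]},{"travel":[0,0,0.035],"twist":[0,0,0]},{"travel":[0,0,0.035],"twist":[0,0,0]},{"travel":[0,0,0.016],"twist":[0,0,0]},{"travel":[0,0,0.008],"twist":[0,0,0]},{"travel":[0,0,0.002],"twist":[0,0,0]},{"travel":[0,0,0],"twist":[0,0,0]},{"travel":[0,0,0],"twist":[0,0,0]}]'

```text
clock: 28.27
position: [626.5, 119.7, 78.4]
tcp_rot: [[-1.0, -0.009, 0.003], [-0.009, 1.0, 0.0], [-0.003, 0.0, -1.0]]
force: [-0.2, 0.4, -0.6]
width: 0.749
gripper_force: 0.0
```

Call:
arm_command --deltas '[{"travel":[0,0,0],"twist":[0,0,0]},{"travel":[0,0,0],"twist":[0,0,0]},{"travel":[0,0,0],"twist":[0,0,0]},{"travel":[0,0,0],"twist":[0,0,0]},{"travel":[0,0,0],"twist":[0,0,0]},{"travel":[0,0,0],"twist":[0,0,0]}]' --hand 0 --squeeze 40

```text
clock: 28.77
position: [625.8, 120.0, 77.6]
tcp_rot: [[-1.0, -0.009, 0.001], [-0.009, 1.0, -0.0], [-0.001, -0.0, -1.0]]
force: [-1.2, -0.2, 5.7]
width: 0.543
gripper_force: 40.0
```

```bash
python3 - <<'E'
from h import *
s=monitor.observe();print(s['width']*92,s['gripper_force'],s['position'].round(1),s['force'].round(1))
plan([561.2,-345.0,200],179.75)
E
```

```text
49.917247585779194 40.00117778778076 [625.8 120.   77.6] [-1.2 -0.2  5.7]
t 28.77 psi -179.48 twist z 0.014 local mm [  62.6 -465.2 -122.4] tilt [ 0.0014 -0.0002]
```

Call:
arm_command --deltas '[{"travel":[0,0,-0.005],"twist":[0,0,0]},{"travel":[0,0,-0.02],"twist":[0,0,0.014]},{"travel":[0,0,-0.03],"twist":[0,0,0]},{"travel":[0,0,-0.03],"twist":[0,0,0]},{"travel":[0,0,-0.025],"twist":[0,0,0]},{"travel":[0,0,-0.012],"twist":[0,0,0]}]'

```text
clock: 29.27
position: [626.3, 120.3, 202.3]
tcp_rot: [[-1.0, 0.005, 0.004], [0.005, 1.0, 0.0], [-0.004, 0.0, -1.0]]
force: [0.5, -0.3, -2.1]
width: 0.54
gripper_force: 40.0
```

Call:
arm_command --deltas '[{"travel":[0.002,-0.015,0],"twist":[0,0,0]},{"travel":[0.004,-0.03,0],"twist":[0,0,0]},{"travel":[0.005,-0.037,0],"twist":[0,0,0]},{"travel":[0.005,-0.037,0],"twist":[0,0,0]},{"travel":[0.005,-0.037,0],"twist":[0,0,0]},{"travel":[0.005,-0.037,0],"twist":[0,0,0]},{"travel":[0.005,-0.037,0],"twist":[0,0,0]},{"travel":[0.005,-0.037,0],"twist":[0,0,0]},{"travel":[0.005,-0.037,0],"twist":[0,0,0]},{"travel":[0.005,-0.037,0],"twist":[0,0,0]},{"travel":[0.005,-0.037,0],"twist":[0,0,0]},{"travel":[0.005,-0.037,0],"twist":[0,0,0]}]'

```text
clock: 30.27
position: [565.7, -296.6, 197.3]
tcp_rot: [[-1.0, 0.005, -0.002], [0.005, 1.0, 0.001], [0.002, 0.001, -1.0]]
force: [0.5, 0.1, -2.5]
width: 0.545
gripper_force: 40.0
```

Call:
arm_command --deltas '[{"travel":[0.004,-0.03,0],"twist":[0,0,0]},{"travel":[0.0025,-0.02,0],"twist":[0,0,0]},{"travel":[0,0,0],"twist":[0,0,0]},{"travel":[0,0,0],"twist":[0,0,0]},{"travel":[0,0,0],"twist":[0,0,0]}]'

```text
clock: 30.68
position: [560.0, -344.0, 197.6]
tcp_rot: [[-1.0, 0.005, -0.002], [0.005, 1.0, 0.002], [0.002, 0.002, -1.0]]
force: [-0.2, 0.8, -2.4]
width: 0.542
gripper_force: 40.0
```

```bash
python3 - <<'E'
from h import *
s=monitor.observe();print(s['width']*92,s['gripper_force'],s['force'].round(1))
plan([561.2,-345.0,123],179.75)
c=sv("wrist","w8"); cv2.imwrite("pics/w8c.png",cv2.resize(c["im"][30:250,180:450],None,fx=2.5,fy=2.5))
E
```

```text
49.89109249069875 39.9995756149292 [-0.2  0.8 -2.4]
t 30.68 psi 179.7 twist z -0.001 local mm [-1.2 -1.  74.6] tilt [-0.0018  0.0018]
```

View pics/w8c.png

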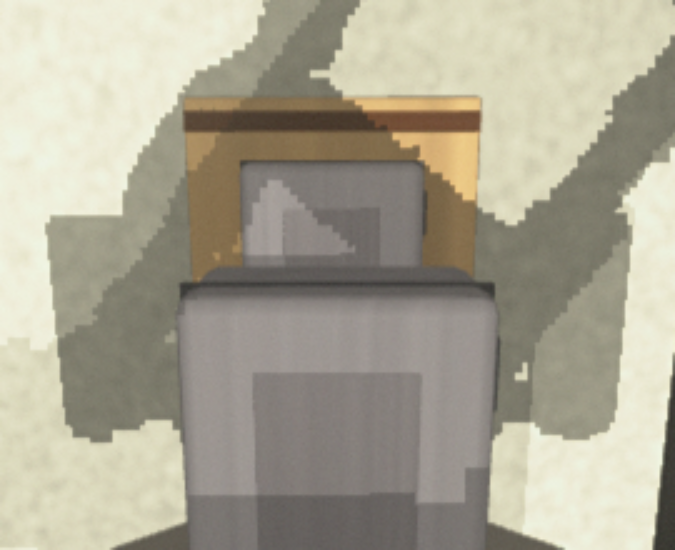

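The crop shows the board end at row 97 (columns 184–481), A's end at row 162 (240–422), and the held C's end at row 283 (180–495), all concentric.

```bash
python3 - <<'E'
from h import *
c=pickle.load(open("w8.pkl","rb")); C=lambda x,y:(x/2.5+179.7,y/2.5+29.7)
for n,y,a,b,z,L in [("board",97,184,481,8,95),("A",162,240,422,46,77.5),("C",283,180,495,158,57.5)]:
    p,q=onz(c,C(a,y),z),onz(c,C(b,y),z); print(n,"ctr x",((p+q)/2+[L,0,0])[0].round(1),"y",((p+q)/2)[1].round(1),"w",(q-p)[1].round(1),"ang",np.degrees((q-p)[0]/(q-p)[1]).round(1))
E
```

```text
board ctr x 560.2 y -345.3 w 89.6 ang 0.3
A ctr x 560.9 y -345.7 w 48.5 ang 0.3
C ctr x 556.6 y -344.2 w 47.4 ang 0.3
```

Call:
arm_command --deltas '[{"travel":[-0.003,-0.001,0.01],"twist":[0,0,0]},{"travel":[0,0,0.02],"twist":[0,0,0]},{"travel":[0,0,0.02],"twist":[0,0,0]},{"travel":[0,0,0.013],"twist":[0,0,0]},{"travel":[0,0,0.006],"twist":[0,0,0]},{"travel":[0,0,0.001],"twist":[0,0,0]},{"travel":[0,0,0],"twist":[0,0,0]},{"travel":[0,0,0],"twist":[0,0,0]}]'

```text
clock: 31.4
position: [564.2, -345.7, 129.7]
tcp_rot: [[-1.0, 0.004, 0.001], [0.004, 1.0, -0.001], [-0.001, -0.001, -1.0]]
force: [0.0, 0.7, -0.4]
width: 0.548
gripper_force: 40.0
```

Call:
arm_command --deltas '[{"travel":[0,0,0.001],"twist":[0,0,0]},{"travel":[0,0,0.001],"twist":[0,0,0]},{"travel":[0,0,0],"twist":[0,0,0]},{"travel":[0,0,0],"twist":[0,0,0]}]'

```text
clock: 31.73
position: [563.6, -345.8, 127.0]
tcp_rot: [[-1.0, 0.005, 0.0], [0.005, 1.0, -0.0], [-0.0, -0.0, -1.0]]
force: [0.6, 0.6, -2.2]
width: 0.54
gripper_force: 40.0
```

Call:
arm_command --deltas '[{"travel":[0,0,0.001],"twist":[0,0,0]},{"travel":[0,0,0.001],"twist":[0,0,0]},{"travel":[0,0,0],"twist":[0,0,0]},{"travel":[0,0,0],"twist":[0,0,0]}]'

```text
clock: 32.07
position: [563.6, -345.7, 124.6]
tcp_rot: [[-1.0, 0.005, -0.0], [0.005, 1.0, 0.0], [0.0, 0.0, -1.0]]
force: [0.4, 0.5, -2.6]
width: 0.545
gripper_force: 40.0
```

Call:
arm_command --deltas '[{"travel":[0,0,0.001],"twist":[0,0,0]},{"travel":[0,0,0],"twist":[0,0,0]},{"travel":[0,0,0],"twist":[0,0,0]}]'

```text
clock: 32.32
position: [563.6, -345.7, 123.7]
tcp_rot: [[-1.0, 0.005, 0.0], [0.005, 1.0, -0.0], [-0.0, -0.0, -1.0]]
force: [0.6, -0.4, -2.6]
width: 0.542
gripper_force: 40.0
```

Call:
arm_command --deltas '[{"travel":[0,0,0.0007],"twist":[0,0,0]},{"travel":[0,0,0],"twist":[0,0,0]},{"travel":[0,0,0],"twist":[0,0,0]}]'

```text
clock: 32.57
position: [563.6, -345.7, 123.6]
tcp_rot: [[-1.0, 0.005, 0.0], [0.005, 1.0, -0.0], [-0.0, -0.0, -1.0]]
force: [-1.9, 0.5, 4.4]
width: 0.544
gripper_force: 40.0
```

Contact at z 123.6, as expected. Releasing and moving to D.

Call:
arm_command --deltas '[{"travel":[0,0,0],"twist":[0,0,0]},{"travel":[0,0,0],"twist":[0,0,0]},{"travel":[0,0,0],"twist":[0,0,0]},{"travel":[0,0,0],"twist":[0,0,0]},{"travel":[0,0,-0.01],"twist":[0,0,0]},{"travel":[0,0,-0.03],"twist":[0,0,0]},{"travel":[0,0,-0.04],"twist":[0,0,0]},{"travel":[0,0,-0.04],"twist":[0,0,0]},{"travel":[0,0,-0.03],"twist":[0,0,0]},{"travel":[0,0,-0.03],"twist":[0,0,0.05]},{"travel":[0,0,0],"twist":[0,0,0.06]},{"travel":[0,0,0],"twist":[0,0,0]}]' --hand 0.75

```text
clock: 33.57
position: [564.0, -346.0, 306.4]
tcp_rot: [[-0.993, 0.117, 0.004], [0.117, 0.993, -0.004], [-0.005, -0.003, -1.0]]
force: [-0.8, -0.1, -0.5]
width: 0.75
gripper_force: 0.0
```

```bash
python3 - <<'E'
from h import *
c=cam("scene"); cases(c); plan([621,-3,300],173.3)
E
```

```text
[305. 177.] ctr [429.5  -7.5] size [51.8 79. ] ang 173.0
[334. 232.] ctr [621.5  -2.9] size [51.7 97.2] ang 172.9
[200. 264.] ctr [ 570.9 -348.7] size [53.1 64.2] ang 1.5
t 33.62 psi 173.47 twist z 0.003 local mm [-17.1 347.    4.2] tilt [ 0.0013 -0.0011]
```

Call:
arm_command --deltas '[{"travel":[-0.001,0.02,0],"twist":[0,0,0.003]},{"travel":[-0.0018,0.037,0],"twist":[0,0,0]},{"travel":[-0.0018,0.037,0],"twist":[0,0,0]},{"travel":[-0.0018,0.037,0],"twist":[0,0,0]},{"travel":[-0.0018,0.037,0],"twist":[0,0,0]},{"travel":[-0.0018,0.037,0],"twist":[0,0,0]},{"travel":[-0.0018,0.037,0],"twist":[0,0,0]},{"travel":[-0.0018,0.037,0],"twist":[0,0,0]},{"travel":[-0.0018,0.037,0],"twist":[0,0,0]},{"travel":[-0.0012,0.021,0],"twist":[0,0,0]},{"travel":[-0.0005,0.01,0],"twist":[0,0,0]},{"travel":[0,0,0],"twist":[0,0,0]}]'

```text
clock: 34.62
position: [621.1, -1.0, 301.8]
tcp_rot: [[-0.994, 0.114, -0.002], [0.114, 0.994, 0.0], [0.002, 0.0, -1.0]]
force: [0.2, -0.6, -0.7]
width: 0.747
gripper_force: 0.0
```

Call:
arm_command --deltas '[{"travel":[0,0,0],"twist":[0,0,0]},{"travel":[0,0,0],"twist":[0,0,0]}]'

```text
clock: 34.78
position: [621.2, -4.7, 302.5]
tcp_rot: [[-0.993, 0.119, -0.001], [0.119, 0.993, -0.001], [0.001, -0.001, -1.0]]
force: [-1.4, -0.9, 0.1]
width: 0.747
gripper_force: 0.0
```

```bash
python3 - <<'E'
from h import *
c=cam("wrist"); cases(c,thr=120); plan([621,-3,77],173.3)
E
```

```text
[588.  36.] ctr [531.2 268. ] size [47.  75.7] ang 0.2
[317. 170.] ctr [620.5  -3.5] size [49.  92.9] ang 173.2
[224. 350.] ctr [ 824.  -139.7] size [44.9 63. ] ang 173.2
[346. 339.] ctr [834.9  10.2] size [ 49.3 170. ] ang 83.2
t 34.83 psi 173.15 twist z -0.003 local mm [  0.4   1.8 225.7] tilt [-0.0007 -0.0005]
```

Call:
arm_command --deltas '[{"travel":[0.001,0.0012,0.025],"twist":[0,0,0]},{"travel":[0,0,0.035],"twist":[0,0,0]},{"travel":[0,0,0.035],"twist":[0,0,0]},{"travel":[0,0,0.035],"twist":[0,0,0]},{"travel":[0,0,0.035],"twist":[0,0,0]},{"travel":[0,0,0.035],"twist":[0,0,0]},{"travel":[0,0,0.016],"twist":[0,0,0]},{"travel":[0,0,0.008],"twist":[0,0,0]},{"travel":[0,0,0.002],"twist":[0,0,0]},{"travel":[0,0,0],"twist":[0,0,0]},{"travel":[0,0,0],"twist":[0,0,0]}]'

```text
clock: 35.75
position: [621.5, -2.4, 78.7]
tcp_rot: [[-0.993, 0.118, 0.003], [0.118, 0.993, -0.001], [-0.003, -0.0, -1.0]]
force: [0.2, -0.2, -0.0]
width: 0.747
gripper_force: 0.0
```

Call:
arm_command --deltas '[{"travel":[0,0,0],"twist":[0,0,0]},{"travel":[0,0,0],"twist":[0,0,0]},{"travel":[0,0,0],"twist":[0,0,0]},{"travel":[0,0,0],"twist":[0,0,0]},{"travel":[0,0,0],"twist":[0,0,0]},{"travel":[0,0,0],"twist":[0,0,0]}]' --hand 0 --squeeze 40

```text
clock: 36.25
position: [620.9, -1.9, 77.9]
tcp_rot: [[-0.993, 0.118, 0.001], [0.118, 0.993, -0.0], [-0.001, -0.0, -1.0]]
force: [-0.1, -1.4, 6.0]
width: 0.54
gripper_force: 40.0
```

```bash
python3 - <<'E'
from h import *
s=monitor.observe();print(s['width']*92,s['gripper_force'],s['position'].round(1),s['force'].round(1))
plan([562.5,-345.3,240],179.75)
E
```

```text
49.68662416311512 40.00118315219879 [620.9  -1.9  77.9] [-0.1 -1.4  6. ]
t 36.25 psi 173.25 twist z -0.113 local mm [  56.9 -343.7 -162.1] tilt [ 0.0013 -0.0005]
```

Call:
arm_command --deltas '[{"travel":[0,0,-0.005],"twist":[0,0,0]},{"travel":[0,0,-0.02],"twist":[0,0,0]},{"travel":[0,0,-0.03],"twist":[0,0,0]},{"travel":[0,0,-0.035],"twist":[0,0,-0.04]},{"travel":[0,0,-0.035],"twist":[0,0,-0.04]},{"travel":[0,0,-0.025],"twist":[0,0,-0.033]},{"travel":[0,0,-0.012],"twist":[0,0,0]}]'

```text
clock: 36.83
position: [621.4, -1.7, 243.1]
tcp_rot: [[-1.0, 0.003, 0.005], [0.003, 1.0, -0.001], [-0.005, -0.001, -1.0]]
force: [1.4, 0.2, -2.4]
width: 0.54
gripper_force: 40.0
```

Call:
arm_command --deltas '[{"travel":[0.003,-0.016,0],"twist":[0,0,0]},{"travel":[0.005,-0.03,0],"twist":[0,0,0]},{"travel":[0.006,-0.036,0],"twist":[0,0,0]},{"travel":[0.006,-0.036,0],"twist":[0,0,0]},{"travel":[0.006,-0.036,0],"twist":[0,0,0]},{"travel":[0.006,-0.036,0],"twist":[0,0,0]},{"travel":[0.006,-0.036,0],"twist":[0,0,0]},{"travel":[0.006,-0.036,0],"twist":[0,0,0]},{"travel":[0.005,-0.032,0],"twist":[0,0,0]},{"travel":[0.004,-0.026,0],"twist":[0,0,0]},{"travel":[0.0025,-0.016,0],"twist":[0,0,0]},{"travel":[0.001,-0.0077,0],"twist":[0,0,0]}]'

```text
clock: 37.83
position: [561.4, -347.2, 238.3]
tcp_rot: [[-1.0, 0.007, -0.001], [0.007, 1.0, 0.0], [0.001, 0.0, -1.0]]
force: [0.2, -0.5, -2.0]
width: 0.546
gripper_force: 40.0
```

Call:
arm_command --deltas '[{"travel":[0,0,0],"twist":[0,0,0]},{"travel":[0,0,0],"twist":[0,0,0]},{"travel":[0,0,0],"twist":[0,0,0]},{"travel":[0,0,0],"twist":[0,0,0]}]'

```text
clock: 38.17
position: [562.9, -343.4, 239.1]
tcp_rot: [[-1.0, 0.003, -0.0], [0.003, 1.0, 0.0], [0.0, 0.0, -1.0]]
force: [0.8, 0.2, -1.4]
width: 0.54
gripper_force: 40.0
```

```bash
python3 - <<'E'
from h import *
s=monitor.observe();print(s['width']*92,s['gripper_force'],s['force'].round(1))
plan([562.5,-345.3,162],179.75)
c=sv("wrist","w9"); cv2.imwrite("pics/w9c.png",cv2.resize(c["im"][30:250,180:450],None,fx=2.5,fy=2.5))
E
```

```text
49.68750850735957 39.99930560588837 [ 0.8  0.2 -1.4]
t 38.17 psi 179.83 twist z 0.001 local mm [ 0.4 -1.9 77.1] tilt [-0.      0.0004]
```

View pics/w9c.png

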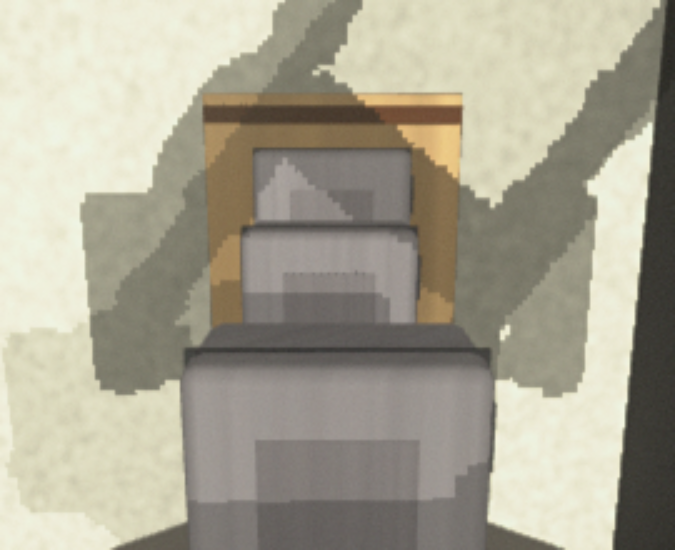

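The crop shows the board end at row 94 (203–462), A at row 149 (253–412), C at row 226 (243–417), and the held D at row 350 (184–491).

```bash
python3 - <<'E'
from h import *
c=pickle.load(open("w9.pkl","rb")); C=lambda x,y:(x/2.5+179.7,y/2.5+29.7)
for n,y,a,b,z,L in [("board",94,203,462,8,95),("A",149,253,412,46,77.5),("C",226,243,417,84,57.5),("D",350,184,491,199,47.5)]:
    p,q=onz(c,C(a,y),z),onz(c,C(b,y),z); print(n,"ctr x",((p+q)/2+[L,0,0])[0].round(1),"y",((p+q)/2)[1].round(1),"w",(q-p)[1].round(1))
E
```

```text
board ctr x 560.4 y -345.4 w 89.5
A ctr x 560.9 y -345.3 w 49.3
C ctr x 561.1 y -345.9 w 48.0
D ctr x 560.0 y -343.9 w 47.4
```

C landed at (561.1,-345.9), well centred. D only needs -1.5 mm in y, so I'm lowering it.

Call:
arm_command --deltas '[{"travel":[0,-0.0015,0.01],"twist":[0,0,0]},{"travel":[0,0,0.02],"twist":[0,0,0]},{"travel":[0,0,0.02],"twist":[0,0,0]},{"travel":[0,0,0.014],"twist":[0,0,0]},{"travel":[0,0,0.006],"twist":[0,0,0]},{"travel":[0,0,0.003],"twist":[0,0,0]},{"travel":[0,0,0.001],"twist":[0,0,0]},{"travel":[0,0,0],"twist":[0,0,0]},{"travel":[0,0,0],"twist":[0,0,0]}]'

```text
clock: 38.97
position: [562.7, -347.0, 166.1]
tcp_rot: [[-1.0, 0.005, 0.002], [0.005, 1.0, -0.001], [-0.002, -0.001, -1.0]]
force: [-0.2, 0.6, -2.9]
width: 0.544
gripper_force: 40.0
```

Call:
arm_command --deltas '[{"travel":[0,0,0.001],"twist":[0,0,0]},{"travel":[0,0,0.001],"twist":[0,0,0]},{"travel":[0,0,0],"twist":[0,0,0]},{"travel":[0,0,0],"twist":[0,0,0]}]'

```text
clock: 39.3
position: [562.3, -346.7, 163.2]
tcp_rot: [[-1.0, 0.005, 0.0], [0.005, 1.0, -0.0], [-0.0, -0.0, -1.0]]
force: [0.3, 0.5, -3.1]
width: 0.541
gripper_force: 40.0
```

Call:
arm_command --deltas '[{"travel":[0,0.0014,0],"twist":[0,0,0]},{"travel":[0,0,0.0007],"twist":[0,0,0]},{"travel":[0,0,0],"twist":[0,0,0]},{"travel":[0,0,0],"twist":[0,0,0]}]'

```text
clock: 39.63
position: [562.3, -345.3, 162.3]
tcp_rot: [[-1.0, 0.005, -0.0], [0.005, 1.0, -0.0], [0.0, -0.0, -1.0]]
force: [0.7, -0.0, -3.5]
width: 0.54
gripper_force: 40.0
```

Call:
arm_command --deltas '[{"travel":[0,0,0.001],"twist":[0,0,0]},{"travel":[0,0,0],"twist":[0,0,0]},{"travel":[0,0,0],"twist":[0,0,0]}]'

```text
clock: 39.88
position: [562.4, -345.3, 161.9]
tcp_rot: [[-1.0, 0.005, 0.0], [0.005, 1.0, -0.0], [-0.0, -0.0, -1.0]]
force: [-1.7, 1.4, 3.2]
width: 0.541
gripper_force: 40.0
```

Contact. Releasing and moving to E, with a fresh look at it because it may have been knocked.

Call:
arm_command --deltas '[{"travel":[0,0,0],"twist":[0,0,0]},{"travel":[0,0,0],"twist":[0,0,0]},{"travel":[0,0,0],"twist":[0,0,0]},{"travel":[0,0,0],"twist":[0,0,0]},{"travel":[0,0,-0.01],"twist":[0,0,0]},{"travel":[0,0,-0.03],"twist":[0,0,0]},{"travel":[0,0,-0.04],"twist":[0,0,0]},{"travel":[0,0,-0.04],"twist":[0,0,0]},{"travel":[0,0,-0.02],"twist":[0,0,0]},{"travel":[0,0,0],"twist":[0,0,0.05]},{"travel":[0,0,0],"twist":[0,0,0.054]},{"travel":[0,0,0],"twist":[0,0,0]}]' --hand 0.75

```text
clock: 40.88
position: [562.3, -345.3, 302.8]
tcp_rot: [[-0.994, 0.111, 0.001], [0.111, 0.994, -0.001], [-0.002, -0.001, -1.0]]
force: [-0.3, -0.0, -0.0]
width: 0.748
gripper_force: 0.0
```

```bash
python3 - <<'E'
from h import *
c=cam("scene"); cases(c); plan([429,-8,300],173.8)
E
```

```text
[293. 181.] ctr [429.8 -43.6] size [51.3 78.1] ang 173.8
t 40.93 psi 173.81 twist z 0.0 local mm [168.9 320.9   2.1] tilt [ 0.0006 -0.0006]
```

E has been knocked to (429.8,-43.6), angle unchanged. Going there.

Call:
arm_command --deltas '[{"travel":[0.009,0.015,0],"twist":[0,0,0]},{"travel":[0.018,0.031,0],"twist":[0,0,0]},{"travel":[0.018,0.031,0],"twist":[0,0,0]},{"travel":[0.018,0.031,0],"twist":[0,0,0]},{"travel":[0.018,0.031,0],"twist":[0,0,0]},{"travel":[0.018,0.031,0],"twist":[0,0,0]},{"travel":[0.018,0.031,0],"twist":[0,0,0]},{"travel":[0.018,0.031,0],"twist":[0,0,0]},{"travel":[0.015,0.027,0],"twist":[0,0,0]},{"travel":[0.01,0.018,0],"twist":[0,0,0]},{"travel":[0.005,0.008,0],"twist":[0,0,0]},{"travel":[0,0,0],"twist":[0,0,0]}]'

```text
clock: 41.93
position: [428.7, -42.8, 301.7]
tcp_rot: [[-0.994, 0.105, 0.0], [0.105, 0.994, -0.0], [-0.0, -0.0, -1.0]]
force: [0.2, 0.3, 0.9]
width: 0.75
gripper_force: 0.0
```

Call:
arm_command --deltas '[{"travel":[0,0,0],"twist":[0,0,0]},{"travel":[0,0,0],"twist":[0,0,0]},{"travel":[0,0,0],"twist":[0,0,0]}]'

```text
clock: 42.18
position: [429.9, -45.1, 301.1]
tcp_rot: [[-0.994, 0.11, -0.0], [0.11, 0.994, -0.0], [0.0, -0.0, -1.0]]
force: [-0.5, -0.5, -0.0]
width: 0.749
gripper_force: 0.0
```

```bash
python3 - <<'E'
from h import *
c=cam("wrist"); cases(c,thr=120); plan([429.5,-44,77],173.6)
E
```

```text
[561.  39.] ctr [329.8 194.9] size [60.2 79.5] ang 83.7
[315. 169.] ctr [427.9 -44.1] size [48.7 72.6] ang 173.6
t 42.23 psi 173.69 twist z 0.001 local mm [  0.4   1.  224.1] tilt [-0.0003 -0.0002]
```

Call:
arm_command --deltas '[{"travel":[0.001,0.001,0.025],"twist":[0,0,0]},{"travel":[0,0,0.035],"twist":[0,0,0]},{"travel":[0,0,0.035],"twist":[0,0,0]},{"travel":[0,0,0.035],"twist":[0,0,0]},{"travel":[0,0,0.035],"twist":[0,0,0]},{"travel":[0,0,0.034],"twist":[0,0,0]},{"travel":[0,0,0.015],"twist":[0,0,0]},{"travel":[0,0,0.008],"twist":[0,0,0]},{"travel":[0,0,0.002],"twist":[0,0,0]},{"travel":[0,0,0],"twist":[0,0,0]},{"travel":[0,0,0],"twist":[0,0,0]}]'

```text
clock: 43.15
position: [429.2, -43.4, 78.2]
tcp_rot: [[-0.994, 0.109, 0.002], [0.109, 0.994, -0.001], [-0.002, -0.0, -1.0]]
force: [-0.2, -0.0, -0.5]
width: 0.751
gripper_force: 0.0
```

Call:
arm_command --deltas '[{"travel":[0,0,0],"twist":[0,0,0]},{"travel":[0,0,0],"twist":[0,0,0]},{"travel":[0,0,0],"twist":[0,0,0]},{"travel":[0,0,0],"twist":[0,0,0]},{"travel":[0,0,0],"twist":[0,0,0]},{"travel":[0,0,0],"twist":[0,0,0]}]' --hand 0 --squeeze 40

```text
clock: 43.65
position: [428.8, -43.0, 77.9]
tcp_rot: [[-0.994, 0.109, 0.001], [0.109, 0.994, -0.0], [-0.001, -0.0, -1.0]]
force: [-1.5, 0.1, 7.0]
width: 0.542
gripper_force: 40.0
```

```bash
python3 - <<'E'
from h import *
s=monitor.observe();print(s['width']*92,s['gripper_force'],s['position'].round(1),s['force'].round(1))
plan([562.2,-345.3,280],179.75)
E
```

```text
49.87382135851513 39.99998688697815 [428.8 -43.   77.9] [-1.5  0.1  7. ]
t 43.65 psi 173.76 twist z -0.104 local mm [-134.8 -301.7 -202.1] tilt [ 0.0013 -0.0005]
```

Call:
arm_command --deltas '[{"travel":[0,0,-0.005],"twist":[0,0,0]},{"travel":[0,0,-0.02],"twist":[0,0,0]},{"travel":[0,0,-0.03],"twist":[0,0,0]},{"travel":[0,0,-0.035],"twist":[0,0,0]},{"travel":[0,0,-0.035],"twist":[0,0,-0.03]},{"travel":[0,0,-0.035],"twist":[0,0,-0.04]},{"travel":[0,0,-0.03],"twist":[0,0,-0.034]},{"travel":[0,0,-0.012],"twist":[0,0,0]}]'

```text
clock: 44.32
position: [429.2, -43.1, 283.5]
tcp_rot: [[-1.0, 0.003, 0.006], [0.003, 1.0, -0.002], [-0.006, -0.002, -1.0]]
force: [1.3, -0.8, -0.6]
width: 0.538
gripper_force: 40.0
```

Call:
arm_command --deltas '[{"travel":[-0.006,-0.0135,0],"twist":[0,0,0]},{"travel":[-0.0125,-0.028,0],"twist":[0,0,0]},{"travel":[-0.0143,-0.032,0],"twist":[0,0,0]},{"travel":[-0.0143,-0.032,0],"twist":[0,0,0]},{"travel":[-0.0143,-0.032,0],"twist":[0,0,0]},{"travel":[-0.0143,-0.032,0],"twist":[0,0,0]},{"travel":[-0.0143,-0.032,0],"twist":[0,0,0]},{"travel":[-0.0143,-0.032,0],"twist":[0,0,0]},{"travel":[-0.013,-0.029,0],"twist":[0,0,0]},{"travel":[-0.01,-0.0225,0],"twist":[0,0,0]},{"travel":[-0.005,-0.0115,0],"twist":[0,0,0]},{"travel":[-0.0025,-0.0055,0],"twist":[0,0,0]}]'

```text
clock: 45.32
position: [561.5, -347.3, 278.0]
tcp_rot: [[-1.0, 0.007, -0.002], [0.007, 1.0, 0.001], [0.002, 0.001, -1.0]]
force: [-0.6, 1.1, -2.3]
width: 0.54
gripper_force: 40.0
```

Call:
arm_command --deltas '[{"travel":[0,0,0],"twist":[0,0,0]},{"travel":[0,0,0],"twist":[0,0,0]},{"travel":[0,0,0],"twist":[0,0,0]},{"travel":[0,0,0],"twist":[0,0,0]},{"travel":[0,0,0],"twist":[0,0,0]},{"travel":[0,0,0],"twist":[0,0,0]}]'

```text
clock: 45.82
position: [561.7, -345.0, 279.8]
tcp_rot: [[-1.0, 0.004, 0.0], [0.004, 1.0, -0.0], [-0.0, -0.0, -1.0]]
force: [-0.6, 0.0, -2.5]
width: 0.54
gripper_force: 40.0
```

```bash
python3 - <<'E'
from h import *
s=monitor.observe();print(s['width']*92,s['gripper_force'],s['force'].round(1))
plan([562.2,-345.3,200],179.75)
c=sv("wrist","w10")
# end edges: strongest vertical-gradient rows along the middle columns
g=cv2.cvtColor(c["im"],cv2.COLOR_BGR2GRAY)[40:240,285:345].mean(1); print(g.round().astype(int).tolist())
# expected rows
for n,x,z in [("board",560.5-95,8),("A",561-77.5,46),("C",561.1-57.5,84),("D",561-47.5,122),("E held",561-37.5,s['position'][2]-77.9+38)]: print(n,proj(c,[x,-345.4,z]).round(1))
E
```

```text
49.70383914182622 39.997347593307495 [-0.6  0.  -2.5]
t 45.82 psi 179.75 twist z 0.0 local mm [-0.5 -0.3 79.8] tilt [ 0.0003 -0.0003]
[187, 188, 188, 182, 180, 180, 178, 177, 178, 179, 178, 178, 179, 180, 183, 183, 179, 178, 175, 174, 173, 168, 167, 164, 164, 162, 160, 157, 156, 151, 134, 134, 134, 135, 132, 94, 71, 68, 67, 67, 65, 76, 111, 117, 114, 112, 112, 112, 113, 111, 89, 100, 114, 122, 129, 129, 131, 131, 131, 133, 132, 135, 135, 136, 134, 131, 130, 132, 132, 132, 133, 133, 133, 134, 136, 134, 104, 78, 81, 107, 131, 142, 150, 155, 156, 156, 155, 155, 155, 155, 155, 144, 104, 92, 89, 71, 88, 99, 123, 136, 144, 151, 155, 156, 155, 155, 155, 155, 155, 155, 155, 155, 155, 154, 142, 141, 142, 142, 143, 142, 124, 118, 117, 117, 117, 117, 117, 117, 116, 117, 116, 117, 117, 112, 111, 111, 112, 111, 107, 95, 92, 91, 92, 92, 93, 93, 93, 92, 91, 91, 90, 60, 57, 82, 92, 94, 94, 94, 95, 104, 112, 125, 133, 136, 140, 142, 145, 148, 149, 149, 149, 149, 150, 149, 149, 150, 149, 149, 149, 149, 149, 149, 149, 149, 149, 150, 150, 149, 136, 106, 100, 100, 100, 100, 100, 100, 100, 100, 99, 99]
board [314.5  70.9]
A [314.6  90.5]
C [314.7 117.1]
D [314.7 135.8]
E held [314.7 199.9]
```

The rows for the board, A, C and D match a centred column to within 1 px. E needs about +1.3 mm in x; lowering.

Call:
arm_command --deltas '[{"travel":[-0.0013,0,0.01],"twist":[0,0,0]},{"travel":[0,0,0.02],"twist":[0,0,0]},{"travel":[0,0,0.02],"twist":[0,0,0]},{"travel":[0,0,0.014],"twist":[0,0,0]},{"travel":[0,0,0.008],"twist":[0,0,0]},{"travel":[0,0,0.003],"twist":[0,0,0]},{"travel":[0,0,0.001],"twist":[0,0,0]},{"travel":[0,0,0],"twist":[0,0,0]},{"travel":[0,0,0],"twist":[0,0,0]},{"travel":[0,0,0],"twist":[0,0,0]}]'

```text
clock: 46.7
position: [563.3, -345.9, 204.4]
tcp_rot: [[-1.0, 0.005, 0.001], [0.005, 1.0, -0.001], [-0.002, -0.001, -1.0]]
force: [-1.2, 0.7, -2.8]
width: 0.543
gripper_force: 40.0
```

Call:
arm_command --deltas '[{"travel":[0,0,0.001],"twist":[0,0,0]},{"travel":[0,0,0.001],"twist":[0,0,0]},{"travel":[0,0,0],"twist":[0,0,0]},{"travel":[0,0,0],"twist":[0,0,0]}]'

```text
clock: 47.03
position: [563.0, -345.6, 201.3]
tcp_rot: [[-1.0, 0.005, -0.0], [0.005, 1.0, -0.0], [0.0, -0.0, -1.0]]
force: [-0.4, 0.6, -2.9]
width: 0.536
gripper_force: 40.0
```

Call:
arm_command --deltas '[{"travel":[0,0,0.001],"twist":[0,0,0]},{"travel":[0,0,0],"twist":[0,0,0]},{"travel":[0,0,0],"twist":[0,0,0]}]'

```text
clock: 47.28
position: [563.0, -345.6, 200.3]
tcp_rot: [[-1.0, 0.005, -0.0], [0.005, 1.0, 0.0], [0.0, 0.0, -1.0]]
force: [-0.4, 0.5, -2.7]
width: 0.542
gripper_force: 40.0
```

Call:
arm_command --deltas '[{"travel":[0,0,0.0008],"twist":[0,0,0]},{"travel":[0,0,0],"twist":[0,0,0]},{"travel":[0,0,0],"twist":[0,0,0]}]'

```text
clock: 47.53
position: [563.0, -345.6, 200.0]
tcp_rot: [[-1.0, 0.005, 0.0], [0.005, 1.0, -0.0], [-0.0, -0.0, -1.0]]
force: [-2.3, 0.9, 2.2]
width: 0.54
gripper_force: 40.0
```

Call:
arm_command --deltas '[{"travel":[0,0,0],"twist":[0,0,0]},{"travel":[0,0,0],"twist":[0,0,0]},{"travel":[0,0,0],"twist":[0,0,0]},{"travel":[0,0,0],"twist":[0,0,0]},{"travel":[0,0,-0.01],"twist":[0,0,0]},{"travel":[0,0,-0.03],"twist":[0,0,0]},{"travel":[0,0,-0.035],"twist":[0,0,0]},{"travel":[0,0,-0.035],"twist":[0,0,0]},{"travel":[0,0,-0.02],"twist":[0,0,0]},{"travel":[0,0,-0.01],"twist":[0,0,0]},{"travel":[0,0,0],"twist":[0,0,0]},{"travel":[0,0,0],"twist":[0,0,0]}]' --hand 0.75

```text
clock: 48.53
position: [562.8, -345.5, 338.9]
tcp_rot: [[-1.0, 0.005, -0.001], [0.005, 1.0, 0.0], [0.001, 0.0, -1.0]]
force: [0.0, 0.6, -0.8]
width: 0.749
gripper_force: 0.0
```

```bash
python3 - <<'E'
from h import *
plan([400,-200,340],180)
w=sv("wrist","w11"); s=sv("side","s4")
print([proj(w,[x,-345.4,z]).round(1).tolist() for x,z in [(465.5,8),(483.5,46),(503.5,84),(513.5,122),(523.5,160)]])
a=cv2.resize(w["im"][30:250,180:450],None,fx=1.45,fy=1.45); b=cv2.resize(s["im"][60:340,190:450],None,fx=1.5,fy=1.5)
H=max(a.shape[0],b.shape[0]); o=np.zeros((H,a.shape[1]+b.shape[1],3),np.uint8); o[:a.shape[0],:a.shape[1]]=a; o[:b.shape[0],a.shape[1]:]=b
cv2.imwrite("pics/fin.png",o)
E
```

```text
t 48.53 psi 179.71 twist z -0.005 local mm [162.8 145.5  -1.1] tilt [-0.0006  0.0004]
[[314.7, 72.5], [314.8, 89.2], [315.0, 111.1], [315.1, 125.8], [315.2, 144.0]]
```

View pics/fin.png

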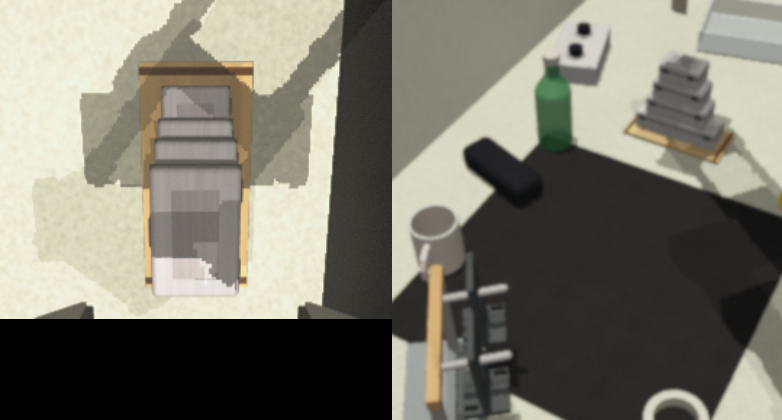

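The final picture shows a square, concentric column of four on the board (E's edge at row 144, as predicted), and both rests hanging on their pegs. The gripper is clear.

```bash
python3 -c "
from rig import workorder
print(workorder.sign_off())"
```

```text
the job is handed in; nothing more can be done
None
```

I handed in the job after about 49 s: both rests hang on their pegs, and cases A, C, D and E (B was absent) are stacked longest-first, centred on the board; the sign-off gave no verdict.

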